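# Weigh a batch of hanging lanterns on the fold-out peg

### The job

Weigh this batch of tealight lanterns: fold the stand's peg out level and turn the dial's bezel until its zero mark is under the needle while the peg is still empty, then take all the lanterns out of the dark wooden tray, hang them on the peg together by their gables and let go. When they all hang still, take them off and stand them upright in the tray again, then fold the empty peg up flat again, leaving the dial zeroed and the cat, the soap box and the hare where they are.

Things in the scene. Friction and masses are not known exactly. Their poses are not given: they have to be found in the camera images.
- stand: weighing stand of wood, fixed to the table (place and heading vary). Origin on the table straight below the peg's hinge; z up; the unfolded peg points along its -x. Foot 140 x 180 x 12 mm from x = -105 to +35 mm, y = -152 to +28 mm; back plate 52 mm wide at x = 18 to 30 mm, top at z = 252 mm.
- peg_rod: folding steel peg, rod 10 mm thick with a 16 mm ball end. Origin on the hinge, z from the hinge to the ball, y along the hinge (the stand's y). Hinge 214 mm above the table when unloaded.
- peg (a joint): peg hinge: 0 = folded up flat (ball straight above the hinge), 1.571 = level, pointing along the stand's -x, against a stop. Stays where left (friction 0.08 N m, about 0.6 N at the ball).
- peg_ball (a point): centre of the 16 mm ball on the end of the peg, 134 mm from the hinge. It can be pinched across the stand's y in any position of the peg and turns between the fingers.
- peg_hinge (a point): hinge axis of the peg. It rides on a sprung carriage that sinks at most 10 mm under load (600 N/m) and drives the needle.
- bezel (a joint): angle of the dial's bezel, counter-clockwise from above positive, range -1.7 to 1.7; 0 = the zero mark is at the needle of the empty scale. Friction 0.03 N m; stays where left.
- dial_centre (a point): on the upright axis of the round bezel (52 mm diameter, from z = 34 to 52 mm above the table), 46 mm above the table. The bezel is turned by gripping its rim from above; a drum 44 mm in diameter stands below it. Lies at x = -65, y = -120 mm in the stand.
- zero_mark (a point): the bold black bar on the bezel's rim, 20.5 mm from its axis: the zero of the dial.
- needle (a joint): needle of the dial above the bezel's face, driven by the load on the peg alone; 0 = empty (it points along the stand's -x), grows clockwise with the weight hung.
- lantern_0: hanging tealight lantern of light wood (2 or 3 are present, all alike; None = absent). Origin at the centre of its underside, z up. Base 40 (x) x 56 (y) x 6 mm, tealight fixed on it up to z = 22 mm. Two side posts at y = +-23.5 mm leave a window 42 mm wide, open along x; above z = 61 mm its upper edge rises at 45 degrees to a peak at z = 82 mm, the gable that hangs on the peg.
- lantern_1: another lantern, exactly like lantern_0, with the same axes
- lantern_2: another lantern, exactly like lantern_0, with the same axes
- stem_0 (a point): point 106 mm above the lantern's origin, in its square wooden stem: 14 x 14 mm, from 84 to 118 mm above the origin, sides along the lantern's x and y; the place to grip. The lantern weighs 95 to 145 g. Hung on the level peg, its origin is about 75 mm below the peg's axis and its x lies along the peg.
- stem_1 (a point): the same point in the stem of lantern_1
- stem_2 (a point): the same point in the stem of lantern_2
- tray: loose dark wooden tray, 166 (x) x 96 (y) x 28 mm, walls and floor 5 mm. Origin at the centre of its underside, x along its length; room for three lanterns in a row, 48 mm apart, each with its x along the tray's x; they start so.
- card_trough: fixed dark wooden trough, 122 (x) x 268 (y) mm, 45 to 60 mm high, origin under its centre, in which kraft cards stand up to 125 mm high; always in the same place behind the tray, left of the stand. In the way only.
- cat: white pottery cat, 41x55x79 mm, origin under its centre; leave it alone
- soap: cream soap box, 50x75x26 mm, origin under its centre; leave it alone
- hare: black hare figure, 38x75x39 mm, origin under its centre; leave it alone

How it is judged:
By the outcome, as a careful person would: the job done as asked, in the order asked, and still so for the second after the job is handed in, with the robot touching nothing.
Of lantern_0, lantern_1, lantern_2 only 2 to 3 are there at a start; the rules pass over those that are not, and their reading is None.
At some moment in a run one of tray may be knocked a few centimetres aside while the robot is not near it.
It also fails if it takes over 210 s, if anything falls off the work surface, if the arm or the gripper's body presses on something with over 40 N, if the wrist force passes 120 N, or if a joint passes its speed limit or range.

### The arm

A 7-joint arm with a two-finger parallel gripper is mounted at the origin on a cart in front of the work surface, level with it; the furniture and walls round the work are solid. World frame = base frame: x ahead of the robot, y to its left, z up, the work surface at z = 0. Lengths are in m, angles in rad, forces in N, time in s.
With the tool pointing down it reaches from about 0.4 to 0.85 m from the base axis. Payload 10.4 kg.
Tool frame: the origin (TCP) lies midway between the tips of the shut fingers; the grasp point (between the pads) lies manip.pinch_z behind it (manip.pinch_z is the distance from the TCP to the grasp point, in m); z points along the fingers, y is the direction in which the jaws open and shut (so a half turn about z gives the same grasp; the last joint's range is limited). The gripper opens to 85 mm and grips with 20 to 120 N. Pads are 22 mm wide; open, the fingers measure 114 mm over their backs; the gripper's body (76 mm by 85 mm) begins 54 mm behind the grasp point. The pads swing forward as they close: fully open they stand 13 mm farther back than shut.
Start: joints at [1.218, 0.332, -0.065, 1.46, 0.022, 1.35, -0.088], TCP at [0.202, -0.591, 0.231] pointing down, gripper open.
Joint ranges: [-2.6, 2.6], [-0.5, 2.12], [-1.47, 1.34], [0.16, 2.42], [-1.27, 4.41], [0.06, 2.06], [-2.6, 2.6]. Speed limits (rad/s): [2.22, 2.22, 2.79, 2.79, 3.14, 3.14, 3.14].

### API

Orientations are given as a unit quaternion [x, y, z, w].
In Python, from workcell import manip gives the robot as it stands.
- The arm moves only by the shell command python3 -m handwheel 'ROWS' [FORCE]. ROWS is JSON, a list that holds one entry, the list of rows, each a list of 7 numbers: the shift along the tool's x, y, z in m, then the turn, a rotation vector about the tool's x, y, z in rad, then the finger opening in m, from 0 to 0.0854. In form: [[[tx, ty, tz, ax, ay, az, claw], ...]]. A call has 1 to 8 rows; each row is the pose to reach, as a shift and turn from the pose commanded when the call began, along the tool's axes at that moment; what a row does not reach only later rows make up. A row lasts 1/8 s, in which the tool goes at most 62.5 mm and 10.7 degrees, less where a joint would pass 70% of its speed; a pose out of reach is approached as far as the arm can. A call with a gripper value outside its range is refused whole. The fingers move at their own pace and stop on an object; FORCE is the grip in N (left out, the last holds). Time passes only in rows, so rows that repeat a pose let the fingers close. It gives the time, the measured TCP pose, the force and the opening at its end, in the units of the state.
- manip.get_obs(): the state, without advancing time (a new reading comes with each control period).
- manip.camera(name): name is "scene" or "top" or "wrist"; returns the picture (420x560x3 uint8, blue, green, red); there is no depth.
- manip.calibration(name): a dict with "fx", "fy", "cx", "cy" (pixels), "k1" (the pictures are not rectified: a ray, as slopes to the right and down, at radius r is drawn at 1 + k1 r^2 times it, then the intrinsics apply), "view" (4x4, takes a point from world to camera coordinates); the wrist camera has in their place "tool_from_camera" (4x4, takes a point from camera to tool coordinates, whose origin is the TCP and whose axes are the flange's). Camera axes: x right, y up, looking along -z (the intrinsics and any distortion apply to the point x, -y, -z); pixel columns grow to the right and rows downward; lengths in m; the calibration is good to about 2 mm. A picture is of the moment at which its call begins: read the wrist's pose just before it. calibration takes no time and is no camera call.
- manip.hand_in(): hands the job in, once; it reports no verdict.
The state is a dict: "clock": time; "joint_pos": joint angles; "joint_velocities": joint speeds; "tau": joint torques, N m; "position": TCP position; "ee_rot": TCP orientation; "ft_force": force on the tool from outside, world axes, zero at the start; "torque": the same for the moment, N m; "grip_width": opening from 0.0 (shut) to 1.0 (fully open).
Only numpy, scipy, OpenCV 4.12 (cv2) and the standard library are available. Lean on these libraries where they do the work, as an engineer would, in place of code of your own. Each camera call takes 0.05 s, during which the arm holds its last target.

## Working session

There is one attempt and no reset: what is moved stays moved. The work goes in short steps, Python scripts to look and compute and a shell command to move; the robot and the scene stay as the last step left them, time stands still between calls to the robot, and variables do not carry over. Pictures are saved under pics/ and viewed, and the job is handed in when it is done.

```bash
ls; mkdir -p pics
python3 - <<'E'
from workcell import manip
import cv2
print(manip.get_obs(), manip.pinch_z)
for n in ("scene","top","wrist"):
    im=manip.camera(n); cv2.imwrite(f"pics/{n}0.png",im); print(n,manip.calibration(n))
E
```

```text
pics
{'clock': 0.0, 'joint_pos': array([ 1.21838658,  0.33286454, -0.06467302,  1.46091271,  0.02160347,
        1.34984704, -0.08849837]), 'joint_velocities': array([ 0.00170559,  0.00068365,  0.00195434, -0.00060303,  0.00014851,
       -0.00016706, -0.00029307]), 'tau': array([-3.12853138e-05, -6.25450087e+01,  4.93052183e-02, -3.91589999e+01,
        1.62690767e-02,  1.01172557e-02, -6.07309062e-05]), 'position': array([ 0.20228364, -0.59099601,  0.23053408]), 'ee_rot': array([ 9.86433979e-01,  1.64157116e-01, -1.44652766e-04, -6.52301359e-04]), 'ft_force': array([-0.13135954, -0.15843048,  0.6995793 ]), 'torque': array([0.05443106, 0.02547118, 0.00141284]), 'grip_width': 0.9980222969611355} 0.0187
scene {'fx': 460.4138099318122, 'fy': 460.4138099318122, 'cx': 283.22276621644653, 'cy': 214.1420710085797, 'k1': -0.005675398242248536, 'view': array([[ 0.08495812,  0.99635711,  0.00739065, -0.08380597],
       [-0.85828874,  0.06941368,  0.50845077,  0.39132626],
       [ 0.50608553, -0.04954033,  0.86105934, -1.64195292],
       [ 0.        ,  0.        ,  0.        ,  1.        ]]
[... 285 characters left out ...]
01,
        -6.06252341e-01],
       [-1.35687685e-01,  2.95624904e-03,  9.90747250e-01,
        -1.16011248e+00],
       [ 0.00000000e+00,  0.00000000e+00,  0.00000000e+00,
         1.00000000e+00]])}
wrist {'fx': 352.7574771876046, 'fy': 352.7574771876046, 'cx': 284.49572784415057, 'cy': 218.28355448809512, 'k1': -0.05501486884755841, 'tool_from_camera': array([[-2.41287566e-04,  9.45567665e-01,  3.25425464e-01,
         8.37644977e-02],
       [ 9.99999964e-01,  2.65637444e-04, -3.03928906e-05,
         5.32242787e-04],
       [-1.15183723e-04,  3.25425445e-01, -9.45567695e-01,
        -1.42553683e-01],
       [ 0.00000000e+00,  0.00000000e+00,  0.00000000e+00,
         1.00000000e+00]])}
```

View pics/scene0.png

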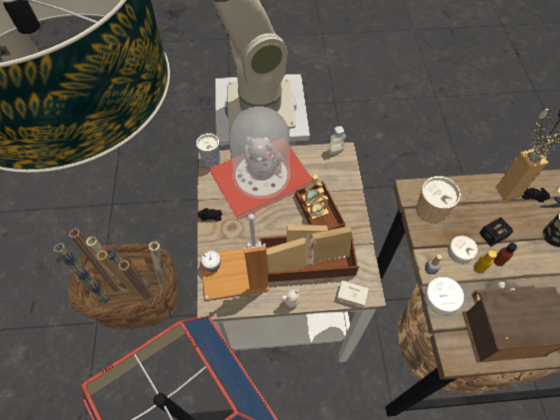

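View pics/top0.png

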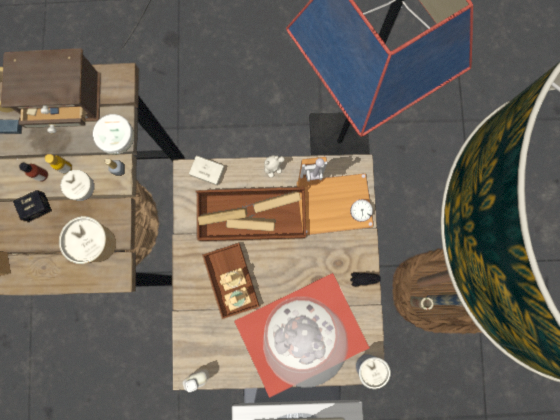

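View pics/wrist0.png

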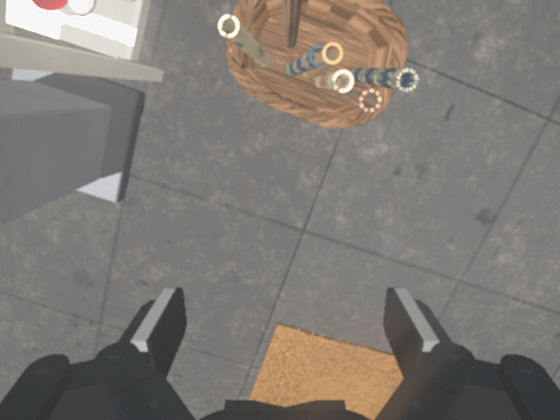

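The scene picture shows the tray at about (318,205), the trough at (310,255) and the stand at (235,270), with the dial at (210,260). In the top picture the tray is at (230,280) with what look like 2 lanterns, the dial is at (361,210), and the glass dome is at (300,335). The wrist camera sees only floor. I'll zoom in next.

```bash
cat > h.py <<'E'
import numpy as np, cv2
from workcell import manip
from scipy.spatial.transform import Rotation as R
def cam(n, obs=None):
    c=manip.calibration(n)
    if n=='wrist':
        o=obs or manip.get_obs()
        T=np.eye(4);T[:3,:3]=R.from_quat(o['ee_rot']).as_matrix();T[:3,3]=o['position']
        c['view']=np.linalg.inv(T@c['tool_from_camera'])
    return c
def proj(c,p):
    q=c['view']@np.append(p,1); a=np.array([q[0],-q[1]])/-q[2]
    a=a*(1+c['k1']*(a@a)); return np.array([c['fx']*a[0]+c['cx'],c['fy']*a[1]+c['cy']])
def ray(c,u,v):
    d=np.array([(u-c['cx'])/c['fx'],(v-c['cy'])/c['fy']]); a=d.copy()
    for _ in range(20): a=d/(1+c['k1']*(a@a))
    V=np.linalg.inv(c['view']); w=V[:3,:3]@np.array([a[0],-a[1],-1]); return V[:3,3],w/np.linalg.norm(w)
def onz(c,u,v,z):
    o,d=ray(c,u,v); return o+d*(z-o[2])/d[2]
def tri(*cuv):
    A=np.zeros((3,3));b=np.zeros(3)
    for c,u,v in cuv:
        o,d=ray(c,u,v);P=np.eye(3)-np.outer(d,d);A+=P;b+=P@o
    p=np.linalg.solve(A,b); return p,[float(np.linalg.norm((np.eye(3)-np.outer(ray(c,u,v)[1],ray(c,u,v)[1]))@(p-ray(c,u,v)[0]))) for c,u,v in cuv]
def crop(im,x0,y0,w,h,s,fn):
    im=cv2.resize(im[y0:y0+h,x0:x0+w],None,fx=s,fy=s,interpolation=cv2.INTER_CUBIC)
    for k in range(0,w,10):
        if (x0+k)%10==0 or True:
            cv2.putText(im,str(x0+k),(k*s,8),0,.3,(255,255,255),1) if k%20==0 else 0
    for k in range(0,h,20): cv2.putText(im,str(y0+k),(0,k*s+4),0,.3,(255,255,255),1)
    cv2.imwrite(fn,im)
E
python3 - <<'E'
from h import *
t=cv2.imread('pics/top0.png');s=cv2.imread('pics/scene0.png')
crop(t,170,140,220,170,3,'pics/tc.png'); crop(s,190,140,190,180,3,'pics/sc.png')
E
```

```text
(no output)
```

View pics/tc.png

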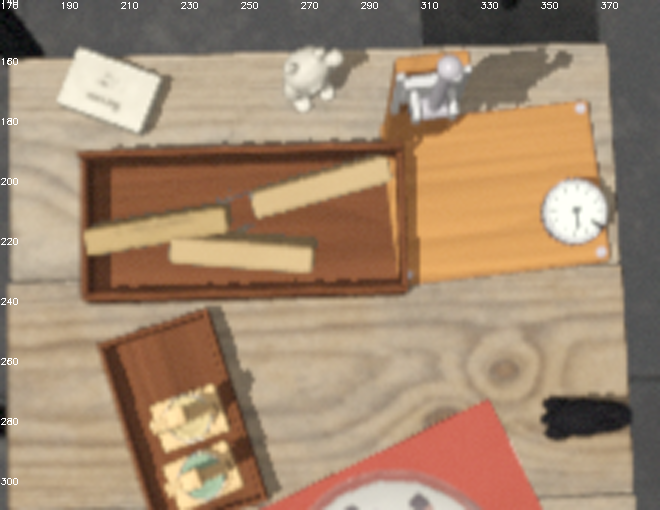

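View pics/sc.png

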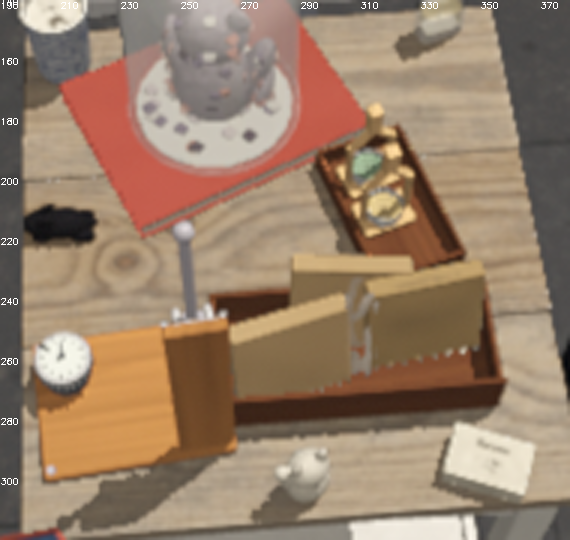

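Run:
```python
from h import *
t=cam('top');s=cam('scene')
P=lambda n,p:print(n,np.round(p,4))
fr=onz(t,366.7,173.5,.012);nr=onz(t,372.3,227.3,.012);nl=onz(t,308,234.3,.012)
P('foot',[fr,nr,nl]); print(np.linalg.norm(fr-nr),np.linalg.norm(nr-nl))
P('dial',onz(t,362,210.3,.052)); P('dial s',onz(s,210.5,258.5,.052))
d=nl-nr; yaw=np.arctan2(-d[0],d[1]); print('yaw', yaw, np.arctan2((fr-nr)[1],(fr-nr)[0]))
p,e=tri((t,319.7,162.7),(s,251.3,216.7)); P('ball',p);print(e)
# stems: tops
for a,b in [(((602-0)/3,0),(0,0))][:0]: pass
# tray corners top z .028
for u,v in [(203.3,255),(239.5,243),(259,305.5)]: P('tray',onz(t,u,v,.028))
# stand from dial
for yw in (yaw,):
    c,sn=np.cos(yw),np.sin(yw);Rm=np.array([[c,-sn],[sn,c]]); D=onz(t,362,210.3,.052)[:2]
    P('origin',D-Rm@[-.065,-.12]); P('org foot',nr[:2]-Rm@[-.105,-.152])
# dome
tt=cv2.imread('pics/top0.png');crop(tt,190,240,200,160,4,'pics/td.png')
ss=cv2.imread('pics/scene0.png');crop(ss,200,100,190,150,4,'pics/sd.png')
```

```text
foot [[ 0.715  -0.1973  0.012 ]
 [ 0.5763 -0.204   0.012 ]
 [ 0.5635 -0.0414  0.012 ]]
0.1387955981376623 0.1630965036780978
dial [ 0.6145 -0.1732  0.052 ]
dial s [ 0.6162 -0.1713  0.052 ]
yaw 0.0789197114543315 0.04772799452489237
ball [ 0.6638 -0.0462  0.3463]
[0.0011333926752243712, 0.00113339267522438]
tray [0.5182 0.2194 0.028 ]
tray [0.5453 0.1295 0.028 ]
tray [0.3916 0.0851 0.028 ]
origin [ 0.6699 -0.0484]
org foot [ 0.669  -0.0442]
```

View pics/td.png

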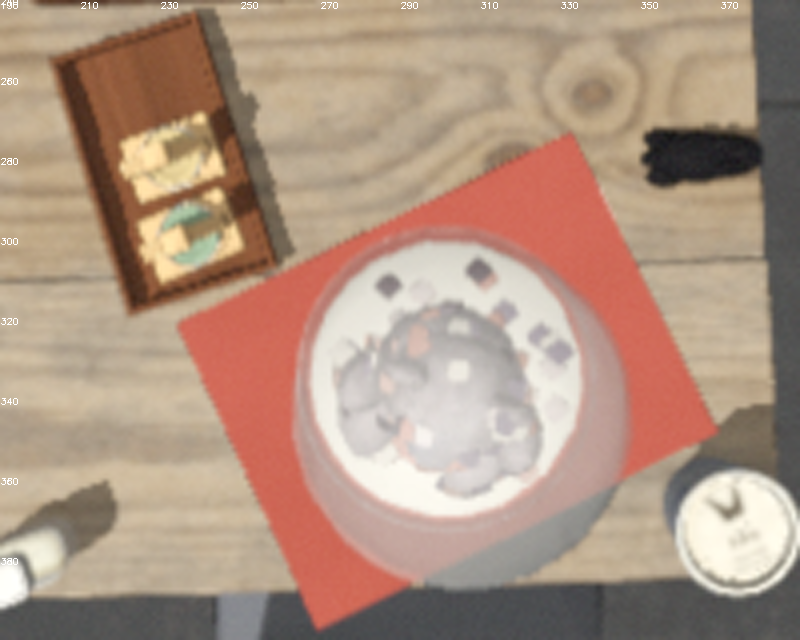

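View pics/sd.png

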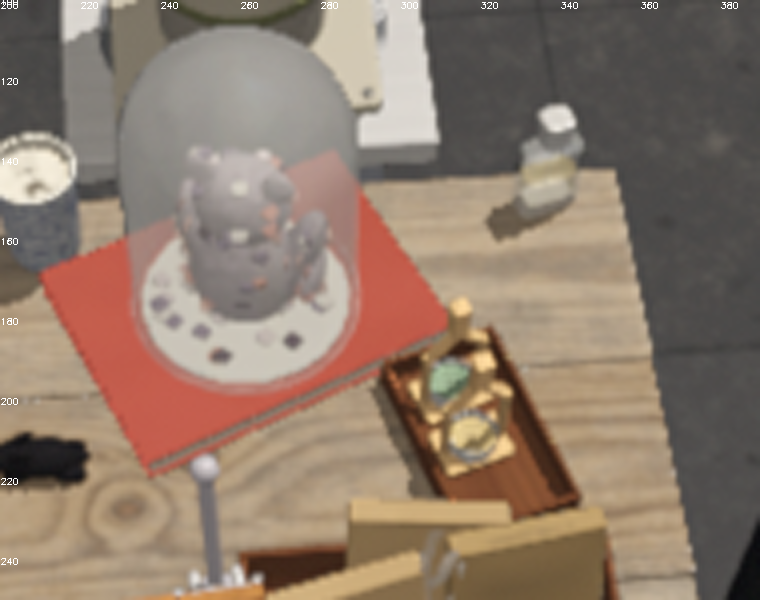

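Run:
```python
from h import *
t=cam('top');s=cam('scene')
P=lambda n,p:print(n,np.round(p,4))
c=onz(t,302,334.5,.02);P('domec',c);P('edge',onz(t,264,334,.02));P('domec s',onz(s,261,176,.02))
for z in(.2,.25,.3,.35): print(z,proj(s,[c[0],c[1],z]),proj(t,[c[0],c[1],z]))
# stem tops z=.123
a=tri((t,190+165/4,240+238/4),(s,200+459/4,100+300/4)) # guesses
P('stemA',a[0]);print(a[1])
for u,v in[(231,299),(190+175/4,240+140/4)]:P('st',onz(t,u,v,.123))
for u,v in[(314.8,176),(325.5,197)]:P('st s',onz(s,u,v,.123))
# tray far/near corners
for u,v in [(203.3,255),(239.5,243),(259,305.5),(222.5,317.5)]: P('tray',onz(t,u,v,.028))
```

```text
domec [ 0.3184 -0.0174  0.02  ]
edge [0.3224 0.0749 0.02  ]
domec s [ 0.3258 -0.0145  0.02  ]
0.2 [257.66875913 137.23076504] [306.04983366 343.58331859]
0.25 [256.93474535 125.36355092] [307.44157332 346.70408107]
0.3 [256.14930928 112.66213667] [308.984567   350.16355611]
0.35 [255.30687418  99.03572856] [310.70484872 354.01995941]
stemA [0.4108 0.1411 0.1273]
[0.001475757037738065, 0.001475757037738062]
st [0.4119 0.1436 0.123 ]
st [0.4653 0.1364 0.123 ]
st s [0.4113 0.14   0.123 ]
st s [0.4855 0.1615 0.123 ]
tray [0.5182 0.2194 0.028 ]
tray [0.5453 0.1295 0.028 ]
tray [0.3916 0.0851 0.028 ]
tray [0.3652 0.1744 0.028 ]
```

```bash
cat >> h.py <<'E'
def rel(xyz,yaw,o=None,tilt=None):
    """rows value to reach TCP xyz with tool down, tool x at world yaw"""
    o=o or manip.get_obs(); M=R.from_quat(o['ee_rot'])
    T=R.from_matrix(np.array([[np.cos(yaw),np.sin(yaw),0],[np.sin(yaw),-np.cos(yaw),0],[0,0,-1]]).reshape(3,3))
    d=M.inv().apply(np.array(xyz)-o['position']); r=(M.inv()*T).as_rotvec()
    print('shift',np.round(d,4),'rot',np.round(r,4),'n>=%.1f'%max(np.linalg.norm(d)/.0625,np.linalg.norm(r)/.187))
E
python3 - <<'E'
from h import *
t=cam('top');s=cam('scene')
# teal lampshade lower rim nearest points
p,e=tri((t,485,330),(s,160,100));print(p,e)
p,e=tri((t,560,400),(s,20,160));print(p,e)
p,e=tri((t,362,133),(s,185,325));print('blue',p,e)
rel([.2,-.59,.45],.33);rel([.62,-.06,.50],.06)
E
```

```text
[ 0.36247612 -0.26902212  0.42482501] [0.028890806145912242, 0.028890806145912277]
[ 0.10008944 -0.8002305  -0.12403066] [0.06651304065850788, 0.06651304065850812]
blue [ 0.80615628 -0.20749439  0.06893686] [0.026409690385044156, 0.0264096903850442]
shift [-0.0018 -0.002  -0.2193] rot [-0.0011  0.0001 -0.0002] n>=3.5
shift [ 0.5672 -0.3675 -0.2689] rot [-1.000e-03  2.000e-04  2.698e-01] n>=11.6
```

Run:
```python
from h import *
t=cam('top');s=cam('scene')
for c in(t,s): print(np.round(np.linalg.inv(c['view'])[:3,3],3))
tt=cv2.imread('pics/top0.png');crop(tt,390,0,170,420,1,'pics/a.png')
ss=cv2.imread('pics/scene0.png')
a=cv2.resize(tt[:, 360:],None,fx=1.4,fy=1.4);b=cv2.resize(ss[:300,:220],None,fx=1.9,fy=1.9)
H=max(a.shape[0],b.shape[0]);o=np.zeros((H,a.shape[1]+b.shape[1],3),np.uint8);o[:a.shape[0],:a.shape[1]]=a;o[:b.shape[0],a.shape[1]:]=b;cv2.imwrite('pics/lamp.png',o);print(o.shape)
```

```text
[0.444 0.035 1.232]
[ 1.174 -0.025  1.215]
(588, 698, 3)
```

View pics/lamp.png

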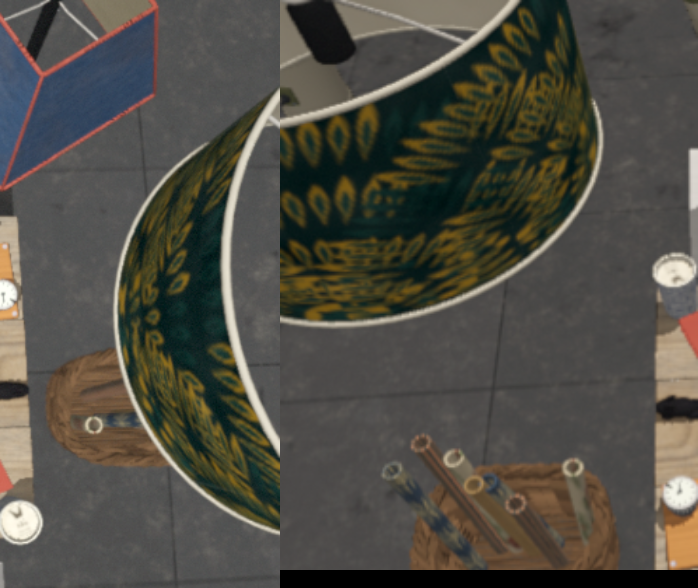

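Run:
```python
from h import *
t=cam('top');s=cam('scene')
p,e=tri((t,442,221),(s,169.5,71));print(p,e)
# nearest -to-far rim points: scene bottom = max x ; top topmost
for z in (.3,.4,.5,.6,.7): print(z,onz(t,442,221,z),onz(s,169.5,71,z), onz(s,70,169,z))
```

```text
[ 0.5147039  -0.17061175  0.63058429] [0.00019791398192132021, 0.00019791398192134914]
0.3 [ 0.55335797 -0.28383418  0.3       ] [ 0.14221571 -0.25259288  0.3       ] [ 0.46621566 -0.48091109  0.3       ]
0.4 [ 0.54166328 -0.2496481   0.4       ] [ 0.25491693 -0.22773267  0.4       ] [ 0.54352516 -0.43111084  0.4       ]
0.5 [ 0.52996858 -0.21546202  0.5       ] [ 0.36761816 -0.20287246  0.5       ] [ 0.62083467 -0.38131058  0.5       ]
0.6 [ 0.51827389 -0.18127595  0.6       ] [ 0.48031938 -0.17801226  0.6       ] [ 0.69814417 -0.33151033  0.6       ]
0.7 [ 0.5065792  -0.14708987  0.7       ] [ 0.59302061 -0.15315205  0.7       ] [ 0.77545367 -0.28171007  0.7       ]
```

Run:
```python
from h import *
rel([.41,-.31,.215],.33);rel([.52,-.13,.23],.06)
```

```text
shift [ 0.2875 -0.1986  0.0159] rot [-0.0011  0.0001 -0.0002] n>=5.6
shift [ 0.4499 -0.3333  0.001 ] rot [-1.000e-03  2.000e-04  2.698e-01] n>=9.0
```

```bash
python3 -m handwheel '[[[0.05,-0.034,0.003,0,0,0.03,0.085],[0.10,-0.069,0.006,0,0,0.06,0.085],[0.15,-0.103,0.009,0,0,0.1,0.085],[0.20,-0.138,0.012,0,0,0.14,0.085],[0.25,-0.172,0.014,0,0,0.18,0.085],[0.2875,-0.2,0.015,0,0,0.22,0.085],[0.2875,-0.2,0.015,0,0,0.27,0.085],[0.2875,-0.2,0.015,0,0,0.27,0.085]]]' 40
python3 - <<'E'
from h import *
im=manip.camera('scene');cv2.imwrite('pics/s1.png',im)
rel([.52,-.12,.25],.06); print(manip.get_obs()['joint_pos'],manip.get_obs()['clock'])
E
```

```text
clock: 1.15
position: [0.4097, -0.3088, 0.2162]
ee_rot: [1.0, 0.03, -0.0, 0.0]
ft_force: [-0.6, 0.3, -0.4]
grip_width: 0.997
shift [ 0.1219 -0.1823 -0.0339] rot [0.0001 0.0003 0.0003] n>=3.5
[ 0.82807716  0.1118743  -0.28901575  1.76181779  0.03351579  1.27287365
 -0.97953918] 1.2
```

View pics/s1.png

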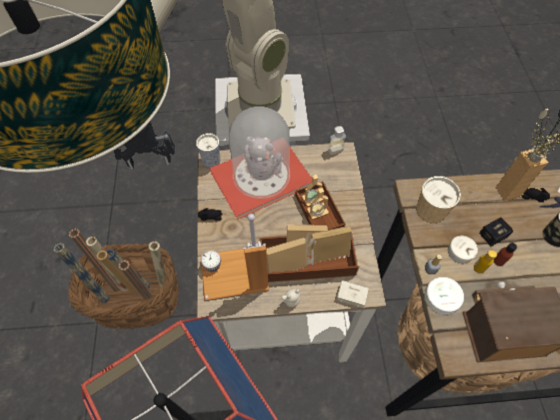

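```bash
python3 -m handwheel '[[[0.03,-0.045,-0.008,0,0,0,0.085],[0.06,-0.09,-0.017,0,0,0,0.085],[0.09,-0.135,-0.025,0,0,0,0.085],[0.122,-0.182,-0.034,0,0,0,0.085],[0.122,-0.182,-0.034,0,0,0,0.085]]]'
python3 - <<'E'
from h import *
for n in('scene','wrist'):
  im=manip.camera(n);cv2.imwrite(f'pics/{n}2.png',im)
rel([.60,-.05,.40],.06)
E
```

```text
clock: 1.82
position: [0.5223, -0.116, 0.251]
ee_rot: [0.999, 0.033, 0.001, -0.001]
ft_force: [-0.2, 0.4, 0.5]
grip_width: 0.996
shift [ 0.0836 -0.0657 -0.15  ] rot [0.0002 0.0005 0.0002] n>=2.9
```

View pics/scene2.png

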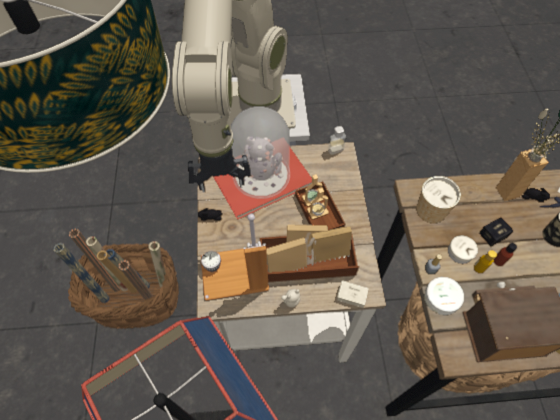

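View pics/wrist2.png

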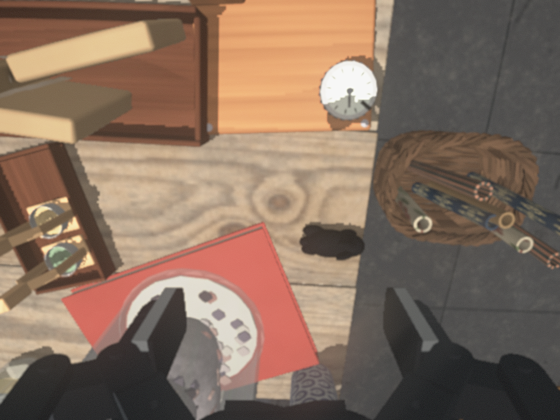

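```bash
python3 -m handwheel '[[[0.015,-0.015,-0.05,0,0,0,0.085],[0.03,-0.03,-0.10,0,0,0,0.085],[0.05,-0.045,-0.15,0,0,0,0.085],[0.07,-0.066,-0.15,0,0,0,0.085],[0.07,-0.066,-0.15,0,0,0,0.085]]]'
python3 - <<'E'
from h import *
for n in('scene','wrist'):
  im=manip.camera(n);cv2.imwrite(f'pics/{n}3.png',im)
print(manip.get_obs()['position'])
w=cam('wrist'); print(proj(w,[.664,-.046,.346]))
E
```

```text
clock: 2.55
position: [0.5869, -0.0502, 0.3996]
ee_rot: [1.0, 0.03, -0.0, -0.0]
ft_force: [-0.6, -0.7, -0.0]
grip_width: 0.992
[ 0.5860102  -0.05193486  0.39949079]
[280.68834675 108.70481738]
```

View pics/scene3.png

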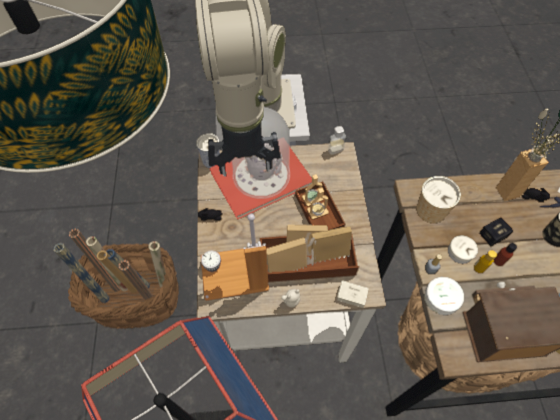

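View pics/wrist3.png

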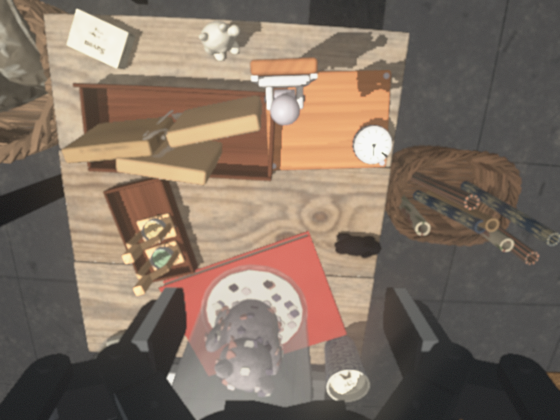

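The wrist picture shows the ball at (285,108), the dial at (374,146), the tray at (150,235) and the foot's corners. I'll zoom in to refine these.

Run:
```python
from h import *
w=cv2.imread('pics/wrist3.png')
crop(w,240,50,160,130,5,'pics/wz.png'); crop(w,95,165,110,130,5,'pics/wt.png')
```

```text
(no output)
```

View pics/wz.png

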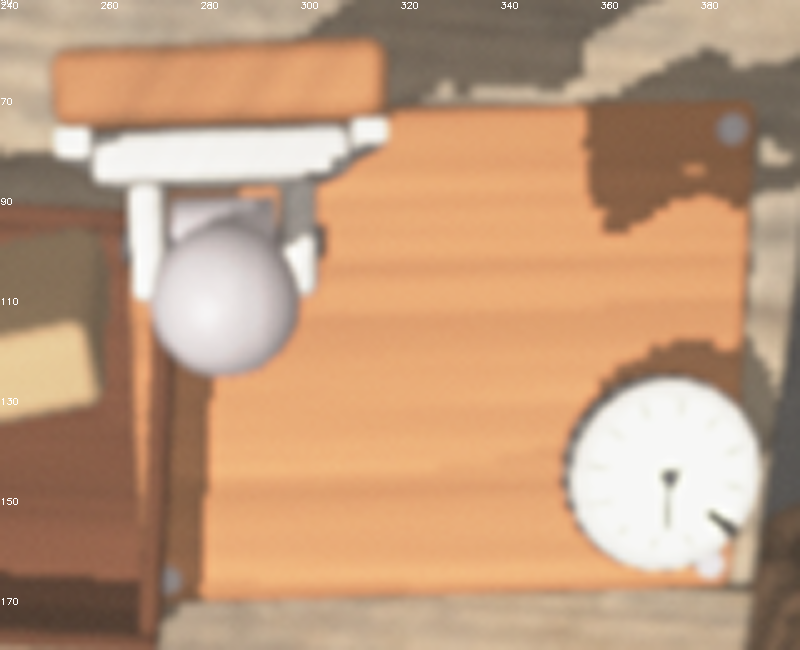

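View pics/wt.png

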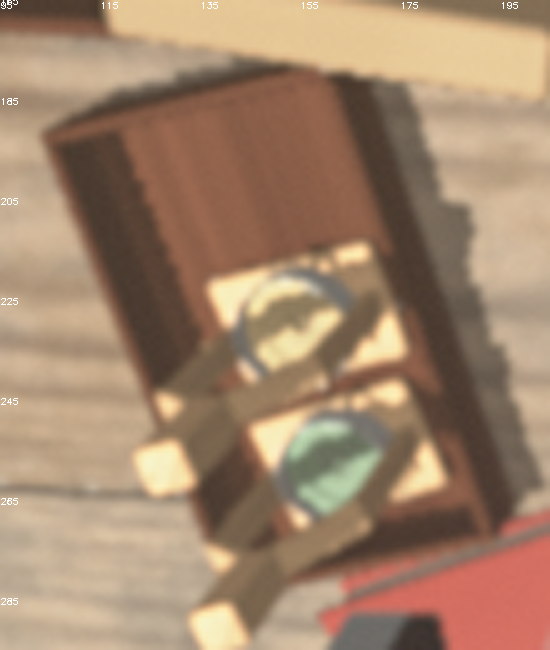

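```bash
cat > m1.py <<'E'
from h import *
t=cam('top');s=cam('scene')
o=dict(position=np.array([0.5860102,-0.05193486,0.39949079]),ee_rot=manip.get_obs()['ee_rot'])
w=cam('wrist',o)
P=lambda n,p:print(n,np.round(p,4))
p,e=tri((t,319.7,162.7),(s,251.3,216.7),(w,285.2,110.6));P('ball',p);print(np.round(e,4))
D=onz(w,373,144.6,.052);P('dial',D)
M=onz(w,240+722/5,50+524/5,.052);N=onz(w,240+668/5,50+527/5,.055);C=onz(w,240+670/5,50+476/5,.055)
P('mark',M)
nr=onz(w,390,167,.012);nm=onz(w,281,169.4,.012);fr=onz(w,391,70.6,.012);P('foot',[nr,nm,fr])
y1=np.arctan2(-(nm-nr)[0],(nm-nr)[1]);y2=np.arctan2((fr-nr)[1],(fr-nr)[0])
pl=onz(w,240+53/5,50+50/5,.252);pr=onz(w,240+383/5,50+40/5,.252);P('plate',[pl,pr]);y3=np.arctan2(-(pl-pr)[0],(pl-pr)[1])
print('yaws',y1,y2,y3)
a=np.arctan2(*(M-D)[[1,0]]);n=np.arctan2(*(N-C)[[1,0]]);print('mark ang',a,'needle',n,'bezel',a-n,np.linalg.norm(M-D))
for u,v in((138.8,290.6),(128,258.6)): P('stem',onz(w,u,v,.123))
v=p[:2]-D[:2];yaw=np.arctan2(v[1],v[0])-np.arctan2(.12,.065);print('yaw from ball-dial',yaw,np.linalg.norm(v),np.hypot(.12,.065))
# tray corners
for u,v in ((104,191.5),(159,179.5),(193,272)):P('tray',onz(w,u,v,.028))
E
python3 m1.py
```

```text
ball [ 0.6636 -0.0469  0.346 ]
[0.0005 0.0019 0.0016]
dial [ 0.6152 -0.1733  0.052 ]
mark [ 0.6022 -0.1911  0.052 ]
foot [[ 0.5788 -0.2141  0.012 ]
 [ 0.5652 -0.0487  0.012 ]
 [ 0.7152 -0.1955  0.012 ]]
plate [[ 0.6956 -0.0205  0.252 ]
 [ 0.6999 -0.0705  0.252 ]]
yaws 0.08197990904382504 0.13582904801833634 0.08587442846243895
mark ang -2.1992630218793905 needle -3.0459917365679656 bezel 0.8467287146885751 0.022055971674165294
stem [0.4093 0.137  0.123 ]
stem [0.4571 0.1474 0.123 ]
yaw from ball-dial 0.13049321675267023 0.1352704468426533 0.1364734406395618
tray [0.5199 0.219  0.028 ]
tray [0.5431 0.1328 0.028 ]
tray [0.3912 0.0859 0.028 ]
```

Run:
```python
from h import *
rel([.665,-.047,.40],.10);rel([.665,-.047,.329],.10)
```

```text
shift [ 0.0791 -0.0004 -0.0006] rot [ 0.0006  0.0016 -0.0422] n>=1.3
shift [ 0.0793 -0.0004  0.0704] rot [ 0.0006  0.0016 -0.0422] n>=1.7
```

```bash
python3 -m handwheel '[[[0.04,0,-0.001,0,0,-0.042,0.085],[0.079,-0.0004,-0.001,0,0,-0.042,0.085],[0.079,-0.0004,0.03,0,0,-0.042,0.06],[0.079,-0.0004,0.055,0,0,-0.042,0.05],[0.079,-0.0004,0.07,0,0,-0.042,0.04],[0.079,-0.0004,0.07,0,0,-0.042,0.04],[0.079,-0.0004,0.07,0,0,-0.042,0.04]]]'
python3 - <<'E'
from h import *
for n in('scene','wrist'):
  im=manip.camera(n);cv2.imwrite(f'pics/{n}4.png',im[-220:] if n=='wrist' else im[100:300,180:360])
print(manip.get_obs()['position'])
E
```

```text
clock: 3.52
position: [0.6655, -0.0453, 0.3317]
ee_rot: [0.999, 0.051, 0.001, 0.0]
ft_force: [-0.3, 0.1, 0.0]
grip_width: 0.473
[ 0.66557229 -0.04493435  0.33159218]
```

View pics/wrist4.png

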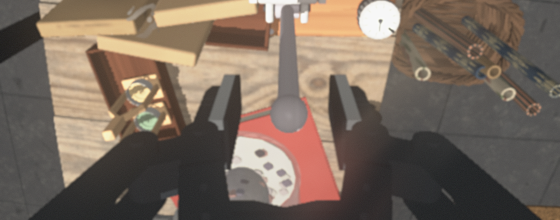

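View pics/scene4.png

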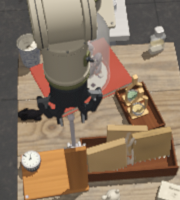

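```bash
python3 - <<'E'
from h import *
print(onz(cam('wrist'),290,315,.348), manip.get_obs()['grip_width'])
E
python3 -m handwheel '[[[0,0.002,0.001,0,0,0,0.02],[0,0.002,0.001,0,0,0,0.008],[0,0.002,0.001,0,0,0,0.008],[0,0.002,0.001,0,0,0,0.008],[0,0.002,0.001,0,0,0,0.008]]]' 25
```

```text
[ 0.66341714 -0.04802212  0.348     ] 0.46833489935305905
clock: 4.25
position: [0.6656, -0.0468, 0.3294]
ee_rot: [0.999, 0.051, 0.0, 0.0]
ft_force: [0.7, 0.8, 1.3]
grip_width: 0.162
```

```bash
python3 -m handwheel '[[[-0.0266,0,0.0027,0,0,0,0.008],[-0.0522,0,0.0106,0,0,0,0.008],[-0.0757,0,0.0234,0,0,0,0.008],[-0.0961,0,0.0406,0,0,0,0.008],[-0.1128,0,0.0616,0,0,0,0.008],[-0.1249,0,0.0854,0,0,0,0.008],[-0.1321,0,0.1112,0,0,0,0.008],[-0.134,0,0.134,0,0,0,0.008]]]'
python3 -m handwheel '[[[0,0,0.001,0,0,0,0.008],[0,0,0.001,0,0,0,0.008]]]'
python3 - <<'E'
from h import *
for n in('scene','wrist'):
  im=manip.camera(n);cv2.imwrite(f'pics/{n}5.png',im if n=='wrist' else cv2.resize(im[100:300,180:360],None,fx=3,fy=3))
E
```

```text
clock: 5.25
position: [0.5317, -0.0601, 0.1947]
ee_rot: [0.999, 0.051, -0.0, -0.0]
ft_force: [1.7, 2.0, 0.8]
grip_width: 0.163
clock: 5.5
position: [0.5317, -0.0602, 0.1945]
ee_rot: [0.999, 0.051, -0.001, -0.0]
ft_force: [-4.0, 1.4, 1.9]
grip_width: 0.162
```

View pics/wrist5.png

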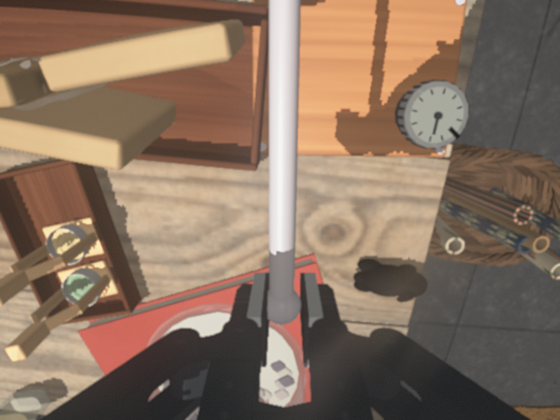

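View pics/scene5.png

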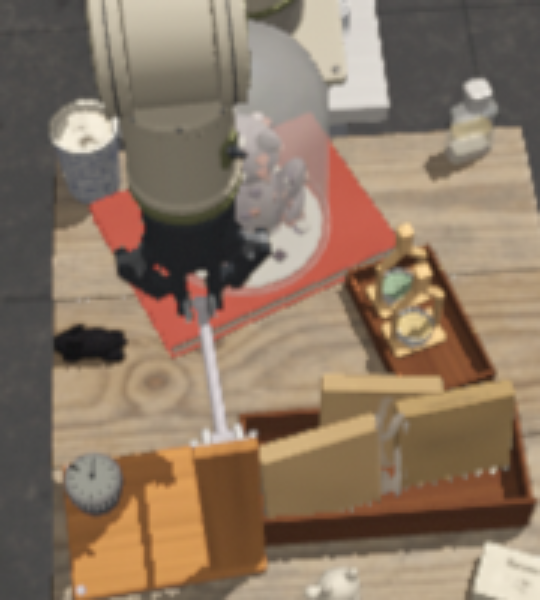

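```bash
python3 -m handwheel '[[[0,0,0,0,0,0,0.04],[0,0,0,0,0,0,0.06],[0,0,-0.03,0,0,0,0.06],[0,0,-0.07,0,0,0,0.06],[0,0,-0.10,0,0,0,0.06],[0,0,-0.10,0,0,0,0.06],[0,0,-0.10,0,0,0,0.06]]]'
python3 - <<'E'
from h import *
o=manip.get_obs();im=manip.camera('wrist');cv2.imwrite('pics/w6.png',im)
im=manip.camera('scene');cv2.imwrite('pics/s6.png',im)
np.savez('o6.npz',position=o['position'],ee_rot=o['ee_rot']);print(o['position'])
crop(im,190,150,110,120,5,'pics/s6c.png')
E
```

```text
clock: 6.48
position: [0.5321, -0.0606, 0.2937]
ee_rot: [0.999, 0.051, -0.0, 0.0]
ft_force: [-0.6, 0.7, -1.2]
grip_width: 0.7
[ 0.5320971  -0.06060839  0.29373313]
```

View pics/w6.png

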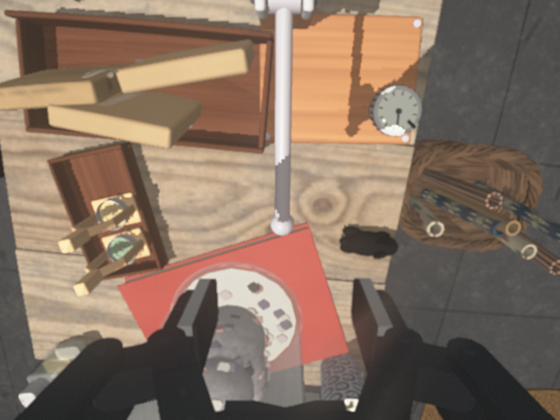

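View pics/s6c.png

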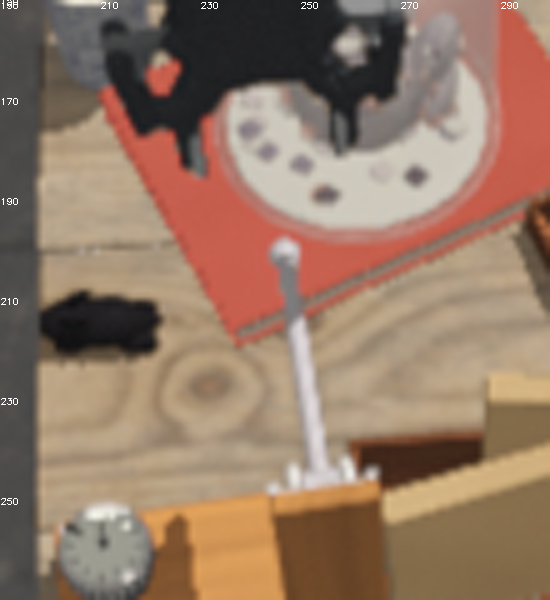

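Run:
```python
from h import *
w=cv2.imread('pics/w6.png'); crop(w,360,70,70,80,8,'pics/w6d.png'); crop(w,235,0,100,250,3,'pics/w6p.png')
z=np.load('o6.npz');c=cam('wrist',dict(z)); p,e=tri((c,282,226),(cam('scene'),247.4,199.4));print(p,e)
```

```text
[ 0.53371778 -0.05743397  0.21357208] [0.0018945540589586293, 0.0018945540589586243]
```

View pics/w6d.png

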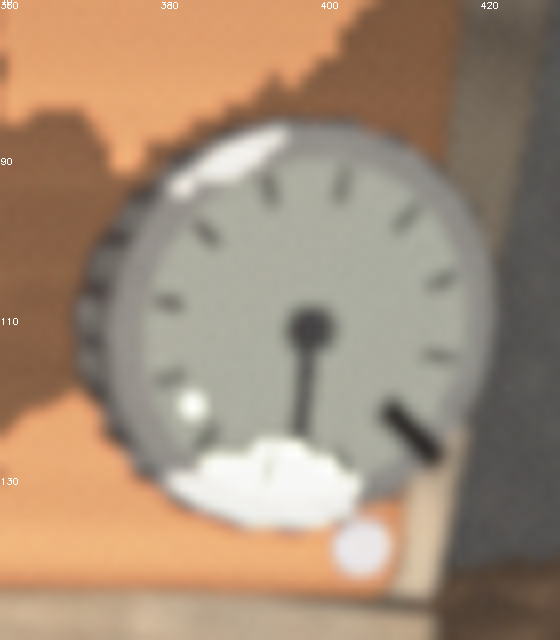

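View pics/w6p.png

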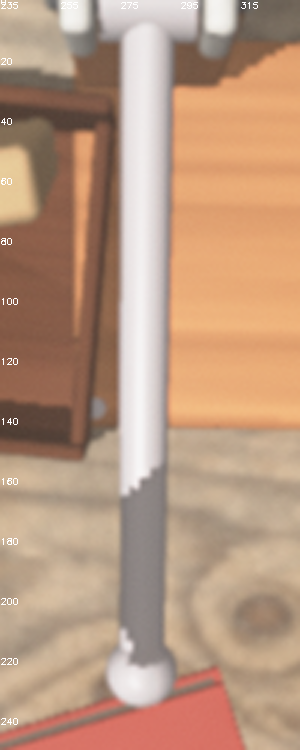

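Run:
```python
from h import *
z=np.load('o6.npz');c=cam('wrist',dict(z))
a=onz(c,282,200,.214);b=onz(c,284,20,.214);print('peg yaw',np.arctan2(*(b-a)[[1,0]]),a,b)
D=onz(c,397.8,110.5,.052);H=onz(c,398.75,111.25,.055);N=onz(c,397.5,124.4,.055)
m1=onz(c,360+388/8,70+408/8,.052);m2=onz(c,360+438/8,70+460/8,.052)
an=lambda v:np.arctan2(v[1],v[0])
print(D,H,'needle',an(N-H),'mark bar dir',an(m2-m1),'mark from D',an((m1+m2)/2-D),'from H',an((m1+m2)/2-H))
```

```text
peg yaw 0.0885946249762865 [ 0.55191231 -0.05752252  0.214     ] [ 0.65771923 -0.048124    0.214     ]
[ 0.61543374 -0.1726607   0.052     ] [ 0.61480139 -0.17286902  0.055     ] needle -3.0440938837345763 mark bar dir -2.1990679597652014 mark from D -2.1800054221050535 from H -2.1609231722435056
```

Run:
```python
from h import *
rel([.6152,-.173,.29],.30);rel([.6152,-.173,.028],.30); print(manip.get_obs()['joint_pos'])
```

```text
shift [0.0716 0.1203 0.0031] rot [-0.0004  0.0015 -0.1983] n>=2.2
shift [0.072  0.1203 0.2651] rot [-0.0004  0.0015 -0.1983] n>=4.8
[ 0.51738891  0.14681891 -0.54215464  1.57582805  0.07609851  1.44172116
 -1.49907258]
```

```bash
python3 -m handwheel '[[[0.024,0.04,0.001,0,0,-0.1,0.085],[0.048,0.08,0.001,0,0,-0.198,0.085],[0.072,0.1203,0.003,0,0,-0.198,0.085],[0.072,0.1203,0.06,0,0,-0.198,0.085],[0.072,0.1203,0.12,0,0,-0.198,0.085],[0.072,0.1203,0.17,0,0,-0.198,0.085],[0.072,0.1203,0.20,0,0,-0.198,0.085],[0.072,0.1203,0.20,0,0,-0.198,0.085]]]'
python3 - <<'E'
from h import *
o=manip.get_obs();im=manip.camera('wrist');cv2.imwrite('pics/w7.png',im)
print(o['position'],o['grip_width']);c=cam('wrist',o);print(proj(c,[.6152,-.173,.052]))
rel([.6152,-.173,.028],.30)
E
```

```text
clock: 7.58
position: [0.614, -0.1724, 0.0911]
ee_rot: [0.989, 0.149, -0.003, -0.001]
ft_force: [0.4, 0.4, -0.0]
grip_width: 0.997
[ 0.61399866 -0.17238928  0.09112886] 0.99713836646835
[285.43369657 252.01380673]
shift [-0.0003  0.0004  0.0655] rot [-0.0013  0.0017 -0.0001] n>=1.0
```

View pics/w7.png

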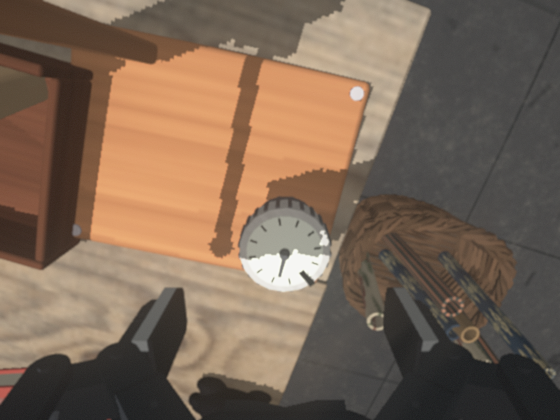

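```bash
python3 -m handwheel '[[[0,0,0.04,0,0,0,0.085],[0,0.0003,0.063,0,0,0,0.085],[0,0.0003,0.063,0,0,0,0.07],[0,0.0003,0.063,0,0,0,0.045],[0,0.0003,0.063,0,0,0,0.045],[0,0.0003,0.063,0,0,0,0.045],[0,0.0003,0.063,0,0,0,0.045]]]' 25
python3 - <<'E'
from h import *
o=manip.get_obs();im=manip.camera('wrist');cv2.imwrite('pics/w8.png',im)
E
```

```text
clock: 8.5
position: [0.6172, -0.1712, 0.0341]
ee_rot: [0.989, 0.15, 0.001, -0.001]
ft_force: [-4.5, 6.8, 7.5]
grip_width: 0.597
```

View pics/w8.png

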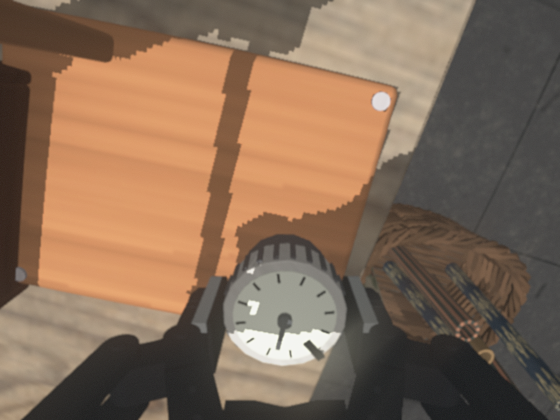

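```bash
python3 -m handwheel '[[[0,0,0,0,0,0.14,0.045],[0,0,0,0,0,0.28,0.045],[0,0,0,0,0,0.42,0.045],[0,0,0,0,0,0.56,0.045],[0,0,0,0,0,0.70,0.045],[0,0,0,0,0,0.85,0.045],[0,0,0,0,0,0.85,0.045],[0,0,0,0,0,0.85,0.045]]]'
python3 - <<'E'
from h import *
o=manip.get_obs();im=manip.camera('wrist');cv2.imwrite('pics/w9.png',im);crop(im,210,220,150,160,5,'pics/w9c.png')
M=R.from_quat(o['ee_rot']).as_matrix();print(np.arctan2(M[1,0],M[0,0]))
np.savez('o9.npz',position=o['position'],ee_rot=o['ee_rot'])
E
```

```text
clock: 9.55
position: [0.6171, -0.1728, 0.0342]
ee_rot: [0.962, -0.272, 0.001, -0.0]
ft_force: [-5.1, 1.8, 6.3]
grip_width: 0.6
-0.550127130765199
```

View pics/w9c.png

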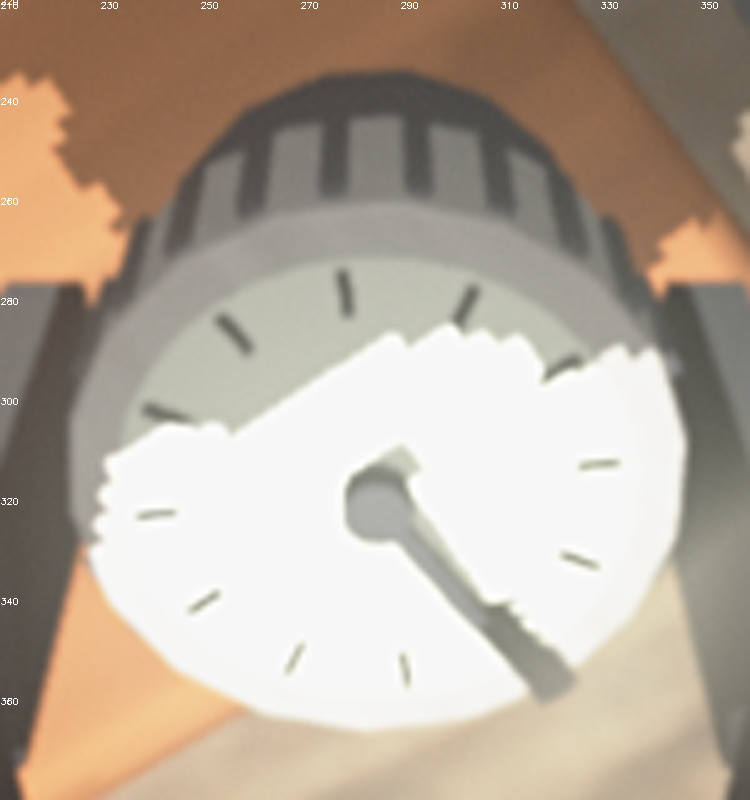

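Run:
```python
from h import *
z=np.load('o9.npz');c=cam('wrist',dict(z))
f=lambda x,y,h:onz(c,210+x/5,220+y/5,h)
an=lambda v:np.arctan2(v[1],v[0])
H=f(380,505,.056)
print(H,'needle',an(f(480,612,.056)-H))
# ellipse ring edges: left 70,450 right 686,450 ; face centre via opposite ticks
C=(f(70,450,.052)+f(686,450,.052))/2;print(C)
# tick pairs opposite: (236,334)-(404,670); (345,293)-(295,658)? 
B=f(535,662,.052)
print('bar',an(B-np.r_[.6152,-.173,.052]),an(B-H), an(f(560,690,.052)-f(497,622,.052)))
for a in (f(345,293,.052),f(467,303,.052),f(563,368,.052),f(600,464,.052),f(580,561,.052),f(406,670,.052),f(295,658,.052),f(204,602,.052),f(156,514,.052),f(168,414,.052),f(235,334,.052)): print(np.round(a,4),end=' ')
pts=np.array([f(*q,.052)[:2] for q in ((345,293),(467,303),(563,368),(600,464),(580,561),(406,670),(295,658),(204,602),(156,514),(168,414),(235,334))])
A=np.c_[2*pts,np.ones(len(pts))];s=np.linalg.lstsq(A,(pts**2).sum(1),rcond=None)[0];print('\ncircle',s[:2],np.sqrt(s[2]+s[:2]@s[:2]))
print('bar from circle',an(B[:2]-s[:2]),'ticks',np.round(np.sort([an(q-s[:2]) for q in pts]),3))
```

```text
[ 0.61548357 -0.1730477   0.056     ] needle -3.024138608681055
[ 0.61767915 -0.17420865  0.052     ]
bar -3.071823602867295 -3.0747106631002756 -3.0289315115509527
[ 0.6316 -0.1796  0.052 ] [ 0.6257 -0.1875  0.052 ] [ 0.6165 -0.1911  0.052 ] [ 0.6069 -0.1892  0.052 ] [ 0.5994 -0.1831  0.052 ] [ 0.5974 -0.1646  0.052 ] [ 0.6035 -0.1571  0.052 ] [ 0.6125 -0.1536  0.052 ] [ 0.6221 -0.1551  0.052 ] [ 0.6296 -0.1614  0.052 ] [ 0.633  -0.1701  0.052 ] 
circle [ 0.61449525 -0.1722492 ] 0.0187141957266024
bar from circle -3.0362054999059445 ticks [-2.52  -1.99  -1.464 -0.935 -0.408  0.114  0.623  1.155  1.677  2.199
  2.723]
```

```bash
python3 -m handwheel '[[[0,0,0,0,0,0,0.06],[0,0,0,0,0,0,0.085],[0,0,0,0,0,0,0.085],[0,0,-0.06,0,0,0,0.085],[0,0,-0.12,0,0,0,0.085],[0,0,-0.18,0,0,0,0.085],[0,0,-0.23,0,0,0,0.085],[0,0,-0.23,0,0,0,0.085]]]'
python3 - <<'E'
from h import *
o=manip.get_obs();im=manip.camera('wrist');cv2.imwrite('pics/w10.png',im)
np.savez('o10.npz',position=o['position'],ee_rot=o['ee_rot']);print(o['position'])
c=cam('wrist');p=proj(c,[.6152,-.173,.052]);print(p);x,y=int(p[0])-35,int(p[1])-35
crop(im,x,y,70,70,8,'pics/w10c.png');print(x,y)
E
```

```text
clock: 10.6
position: [0.618, -0.1733, 0.2664]
ee_rot: [0.962, -0.272, 0.004, -0.0]
ft_force: [0.3, 0.1, -0.0]
grip_width: 0.99
[ 0.61804927 -0.17332762  0.26643168]
[285.02664279 186.0206062 ]
250 151
```

View pics/w10c.png

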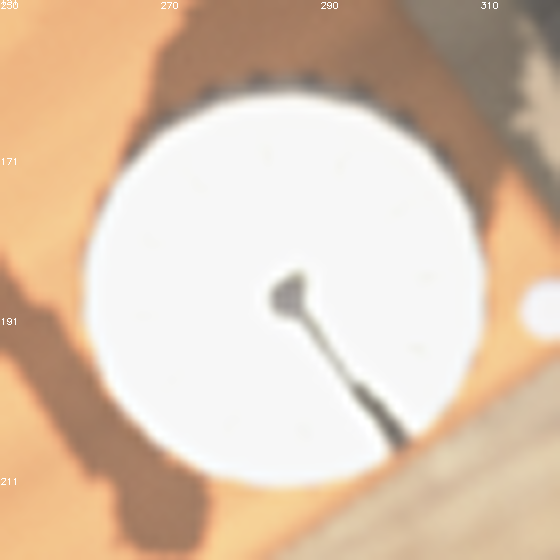

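View pics/w10.png

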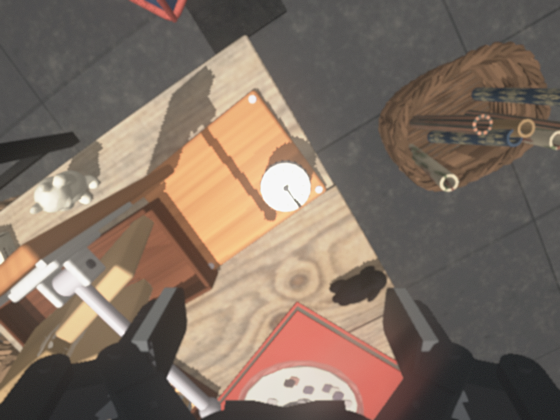

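Run:
```python
from h import *
rel([.57,-.02,.32],0);rel([.47,.12,.30],.28);
```

```text
shift [-0.12  -0.106 -0.057] rot [-0.     -0.0038 -0.5502] n>=2.9
shift [-0.2785 -0.1731 -0.0375] rot [ 5.000e-04 -3.900e-03 -8.302e-01] n>=5.3
```

```bash
python3 -m handwheel '[[[-0.03,-0.03,-0.057,0,0,-0.12,0.085],[-0.07,-0.06,-0.057,0,0,-0.28,0.085],[-0.12,-0.106,-0.057,0,0,-0.42,0.085],[-0.17,-0.13,-0.055,0,0,-0.56,0.085],[-0.22,-0.15,-0.045,0,0,-0.70,0.085],[-0.278,-0.173,-0.038,0,0,-0.83,0.085],[-0.278,-0.173,-0.038,0,0,-0.83,0.085],[-0.278,-0.173,-0.038,0,0,-0.83,0.085]]]'
python3 - <<'E'
from h import *
o=manip.get_obs();im=manip.camera('wrist');cv2.imwrite('pics/w11.png',im)
np.savez('o11.npz',position=o['position'],ee_rot=o['ee_rot']);print(o['position'])
E
```

```text
clock: 11.65
position: [0.4695, 0.1192, 0.2984]
ee_rot: [0.99, 0.139, -0.001, 0.0]
ft_force: [-0.5, -0.9, 0.3]
grip_width: 0.998
[0.46946915 0.1191869  0.2984483 ]
```

View pics/w11.png

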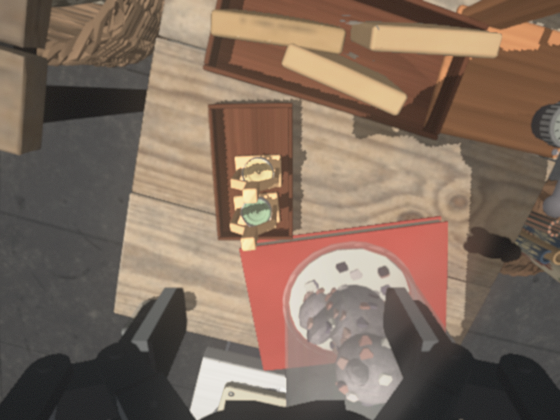

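Run:
```python
from h import *
crop(cv2.imread('pics/w11.png'),200,95,110,160,5,'pics/w11c.png')
```

```text
(no output)
```

View pics/w11c.png

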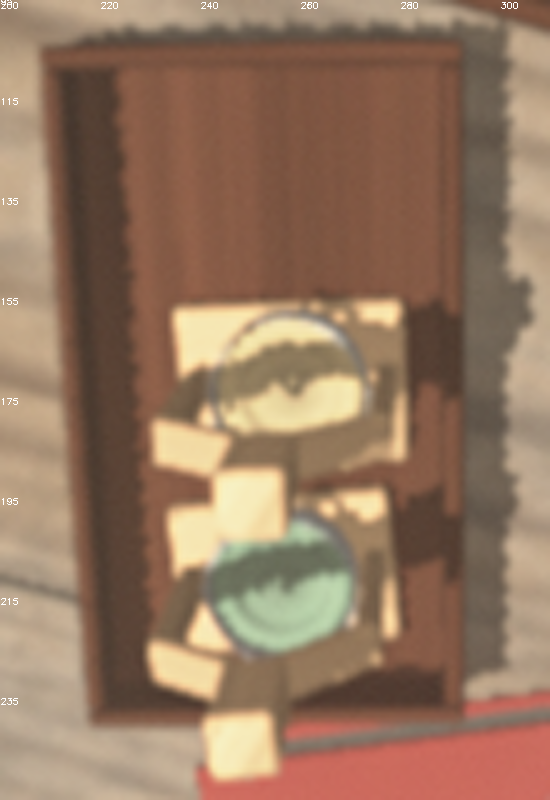

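```bash
cat > m2.py <<'E'
from h import *
z=np.load('o11.npz');c=cam('wrist',dict(z))
an=lambda v:np.arctan2(v[1],v[0])
B=onz(c,250,195.6,.123);A=onz(c,248.2,243.8,.123);print('A',A,'B',B,an(B-A),np.linalg.norm(B-A))
T=[onz(c,u,v,.028) for u,v in((208.8,105),(292,103.4),(218.4,239),(293,237.6))]
tc=np.mean(T,0);print('tray',np.round(T,4),tc,'yaw',an(T[0]-T[2]),an(T[1]-T[3]),an(T[0]-T[1])-np.pi/2,an(T[2]-T[3])-np.pi/2)
M=R.from_quat(z['ee_rot']).as_matrix();print('tool yaw',an(M[:2,0]))
E
python3 m2.py
```

```text
A [0.40959337 0.13834011 0.123     ] B [0.45744416 0.14858468 0.123     ] 0.21091003591344332 0.048935157210990544
tray [[0.5192 0.2212 0.028 ]
 [0.5463 0.1318 0.028 ]
 [0.3635 0.1752 0.028 ]
 [0.3914 0.085  0.028 ]] [0.45510392 0.15327405 0.028     ] yaw 0.2868533406041338 0.2933779570261306 0.29400991336151017 0.29950104054964366
tool yaw 0.2791668510669996
```

Run:
```python
from h import *
rel([.457,.1495,.18],.29);rel([.457,.1495,.0945],.29);
```

```text
shift [-0.0038 -0.0332  0.1185] rot [ 0.0001  0.0012 -0.012 ] n>=2.0
shift [-0.0037 -0.0332  0.204 ] rot [ 0.0001  0.0012 -0.012 ] n>=3.3
```

```bash
python3 -m handwheel '[[[-0.0038,-0.0332,0.04,0,0,-0.012,0.05],[-0.0038,-0.0332,0.09,0,0,-0.012,0.05],[-0.0038,-0.0332,0.14,0,0,-0.012,0.05],[-0.0038,-0.0332,0.14,0,0,-0.012,0.05],[-0.0038,-0.0332,0.14,0,0,-0.012,0.05]]]'
python3 - <<'E'
from h import *
o=manip.get_obs();im=manip.camera('wrist');cv2.imwrite('pics/w12.png',im)
np.savez('o12.npz',position=o['position'],ee_rot=o['ee_rot']);print(o['position'])
E
```

```text
clock: 12.32
position: [0.458, 0.1504, 0.1609]
ee_rot: [0.989, 0.145, 0.001, -0.0]
ft_force: [1.0, -0.5, 0.5]
grip_width: 0.585
[0.45795524 0.15044601 0.16088503]
```

View pics/w12.png

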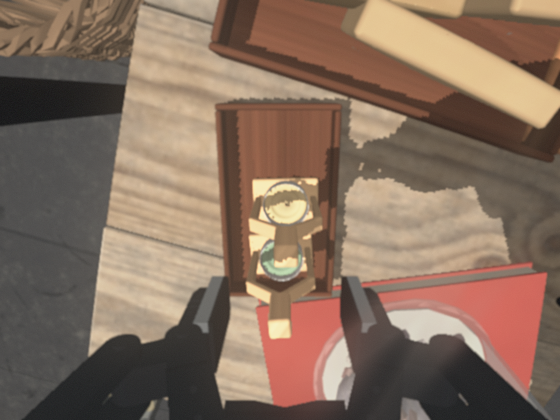

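Run:
```python
from h import *
crop(cv2.imread('pics/w12.png'),205,160,160,190,4,'pics/w12c.png')
z=np.load('o12.npz');c=cam('wrist',dict(z));print(proj(c,[.4574,.1486,.123]),proj(c,[.4096,.1383,.123]),onz(c,279,327,.123))
```

```text
[286.4230287  256.61780945] [280.02054661 329.19598573] [0.4109586  0.13934654 0.123     ]
```

View pics/w12c.png

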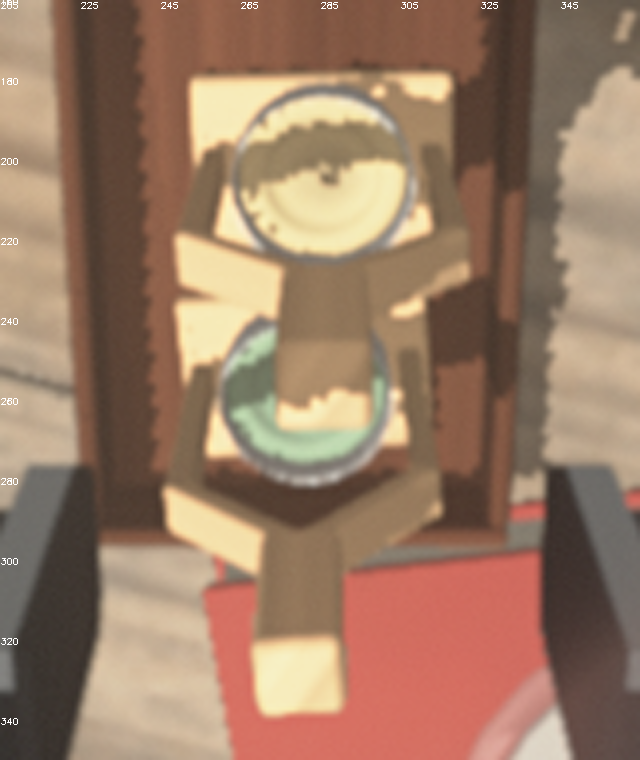

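```bash
python3 -m handwheel '[[[0,0.001,0.033,0,0,0,0.05],[0,0.001,0.066,0,0,0,0.05],[0,0.001,0.066,0,0,0,0.05],[0,0.001,0.066,0,0,0,0.008],[0,0.001,0.066,0,0,0,0.008],[0,0.001,0.066,0,0,0,0.008],[0,0.001,0.066,0,0,0,0.008],[0,0.001,0.066,0,0,0,0.008]]]' 40
```

```text
clock: 13.38
position: [0.4585, 0.15, 0.0952]
ee_rot: [0.989, 0.145, 0.002, 0.0]
ft_force: [-0.3, -0.3, 6.5]
grip_width: 0.155
```

```bash
python3 -m handwheel '[[[0,0,-0.03,0,0,0,0.008],[0,0,-0.075,0,0,0,0.008],[0,0,-0.12,0,0,0,0.008],[0,0,-0.15,0,0,0,0.008],[0,0,-0.15,0,0,0,0.008],[0,0,-0.15,0,0,0,0.008]]]'
python3 - <<'E'
from h import *
o=manip.get_obs();im=manip.camera('wrist');cv2.imwrite('pics/w13.png',im)
rel([.515,.05,.245],.19);rel([.480,-.0645,.244],.093);print(o['ft_force'],o['position'])
E
```

```text
clock: 14.12
position: [0.4569, 0.1495, 0.243]
ee_rot: [0.989, 0.145, -0.0, 0.0]
ft_force: [-0.2, 0.5, -2.3]
grip_width: 0.155
shift [ 0.0273  0.112  -0.0024] rot [0.0002 0.0011 0.1019] n>=1.8
shift [-0.0392  0.2116 -0.0013] rot [0.0003 0.0011 0.1989] n>=3.4
[-0.21181398  0.50853637 -2.33965686] [0.45687635 0.14948344 0.24302064]
```

View pics/w13.png

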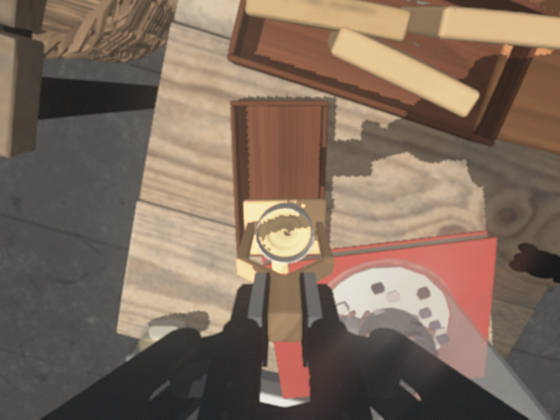

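```bash
python3 -m handwheel '[[[0.012,0.04,-0.002,0,0,0.03,0.008],[0.022,0.08,-0.002,0,0,0.07,0.008],[0.02,0.12,-0.002,0,0,0.12,0.008],[-0.005,0.155,-0.002,0,0,0.16,0.008],[-0.025,0.185,-0.002,0,0,0.20,0.008],[-0.039,0.2116,-0.0015,0,0,0.20,0.008],[-0.039,0.2116,-0.0015,0,0,0.20,0.008],[-0.039,0.2116,-0.0015,0,0,0.20,0.008]]]'
python3 - <<'E'
from h import *
o=manip.get_obs();im=manip.camera('wrist');cv2.imwrite('pics/w14.png',im)
np.savez('o14.npz',position=o['position'],ee_rot=o['ee_rot'])
im=manip.camera('scene');cv2.imwrite('pics/s14.png',cv2.resize(im[80:300,180:380],None,fx=3,fy=2.7))
hx=np.array([.6672,-.0472]);d=np.array([np.cos(.093),np.sin(.093)])
for x in(-.185,-.045): p=hx+d*x;print(p);rel([p[0],p[1],.2435],.093)
E
```

```text
clock: 15.18
position: [0.4807, -0.0643, 0.2443]
ee_rot: [0.999, 0.045, -0.0, -0.0]
ft_force: [0.1, 0.4, -1.0]
grip_width: 0.158
[ 0.48299946 -0.06438021]
shift [0.0021 0.001  0.001 ] rot [-0.0004  0.0004 -0.0002] n>=0.0
[ 0.62239446 -0.05137897]
shift [0.1421 0.001  0.001 ] rot [-0.0004  0.0004 -0.0002] n>=2.3
```

View pics/w14.png

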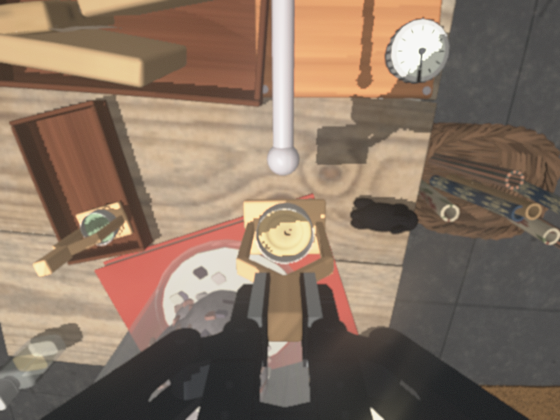

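View pics/s14.png

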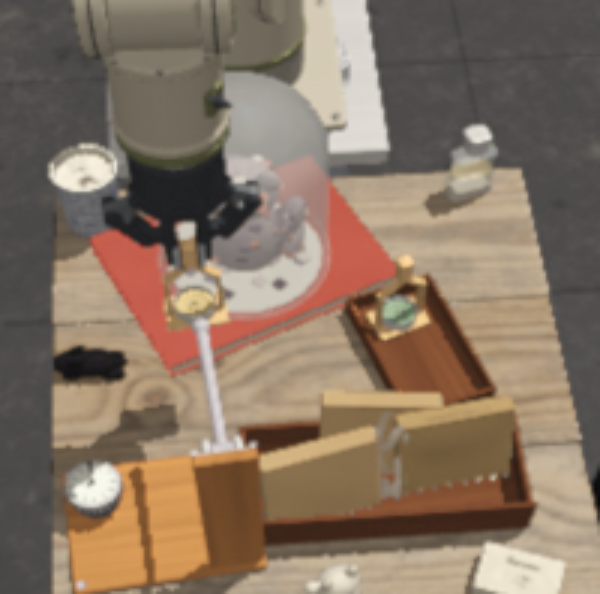

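```bash
python3 -m handwheel '[[[0.03,0.001,0.001,0,0,0,0.008],[0.06,0.001,0.001,0,0,0,0.008],[0.09,0.001,0.001,0,0,0,0.008],[0.12,0.001,0.001,0,0,0,0.008],[0.142,0.001,0.001,0,0,0,0.008],[0.142,0.001,0.001,0,0,0,0.008],[0.142,0.001,0.001,0,0,0,0.008]]]'
python3 - <<'E'
from h import *
o=manip.get_obs();im=manip.camera('wrist');cv2.imwrite('pics/w15.png',im)
im=manip.camera('scene');cv2.imwrite('pics/s15.png',cv2.resize(im[80:300,180:380],None,fx=3,fy=2.7))
E
```

```text
clock: 16.15
position: [0.6218, -0.0517, 0.2436]
ee_rot: [0.999, 0.046, -0.0, -0.0]
ft_force: [0.0, 0.4, -0.9]
grip_width: 0.154
```

View pics/w15.png

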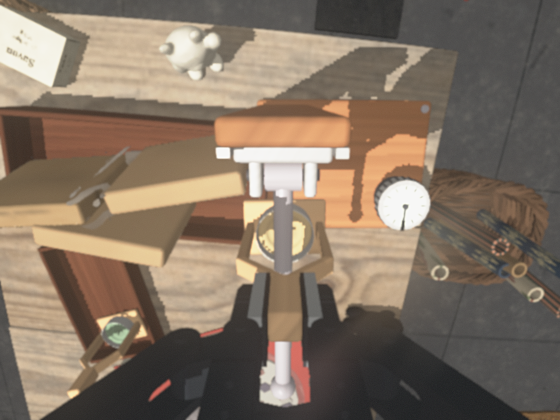

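View pics/s15.png

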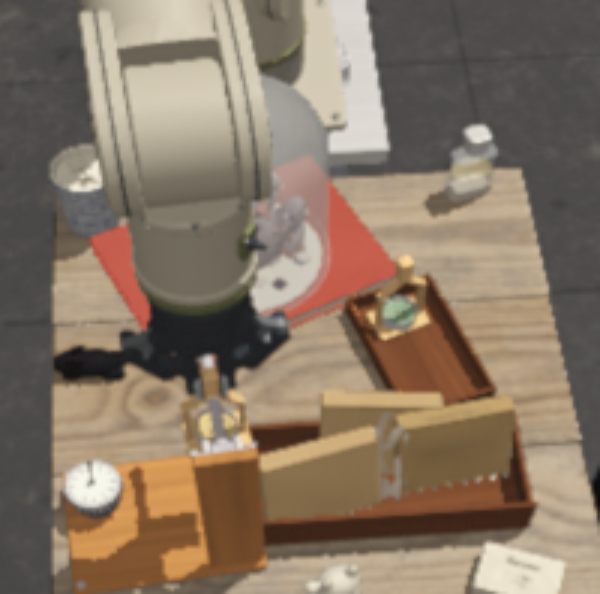

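```bash
python3 -m handwheel '[[[0,0,0.006,0,0,0,0.008],[0,0,0.012,0,0,0,0.008],[0,0,0.016,0,0,0,0.008],[0,0,0.016,0,0,0,0.008]]]'
python3 -m handwheel '[[[0,0,0.0015,0,0,0,0.008],[0,0,0.0015,0,0,0,0.008]]]'
```

```text
clock: 16.75
position: [0.622, -0.0521, 0.2277]
ee_rot: [0.999, 0.046, -0.0, -0.0]
ft_force: [-1.1, -0.2, 0.8]
grip_width: 0.154
clock: 17.0
position: [0.6221, -0.052, 0.2264]
ee_rot: [0.999, 0.046, 0.0, -0.0]
ft_force: [-1.0, 0.9, 2.1]
grip_width: 0.162
```

```bash
python3 -m handwheel '[[[0,0,0,0,0,0,0.02],[0,0,0,0,0,0,0.04],[0,0,0,0,0,0,0.04],[0,0,-0.02,0,0,0,0.04],[0,0,-0.05,0,0,0,0.04],[0,0,-0.09,0,0,0,0.04],[0,0,-0.09,0,0,0,0.04],[0,0,-0.09,0,0,0,0.04]]]'
python3 - <<'E'
from h import *
o=manip.get_obs();im=manip.camera('wrist');cv2.imwrite('pics/w16.png',im)
np.savez('o16.npz',position=o['position'],ee_rot=o['ee_rot'])
rel([.5,.09,.32],.2);rel([.42,.135,.26],.26)
E
```

```text
clock: 18.0
position: [0.622, -0.0523, 0.3157]
ee_rot: [0.999, 0.046, -0.0, 0.0]
ft_force: [0.1, 0.0, -0.5]
grip_width: 0.473
shift [-0.1082 -0.1529 -0.0046] rot [-1.000e-04  1.400e-03 -1.083e-01] n>=3.0
shift [-0.1837 -0.205   0.0555] rot [-0.0002  0.0014 -0.1683] n>=4.5
```

View pics/w16.png

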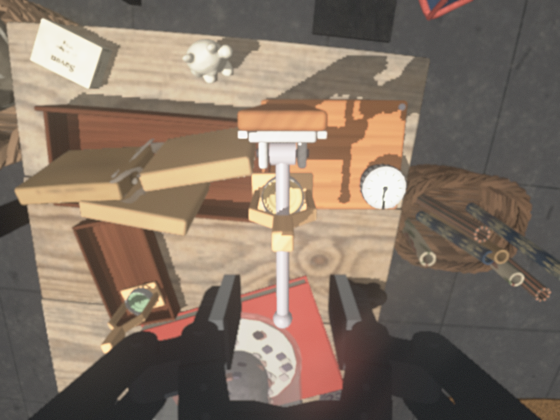

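```bash
python3 -m handwheel '[[[-0.036,-0.051,-0.004,0,0,-0.04,0.05],[-0.072,-0.102,-0.004,0,0,-0.08,0.05],[-0.108,-0.153,-0.004,0,0,-0.11,0.05],[-0.145,-0.18,0.02,0,0,-0.15,0.05],[-0.184,-0.205,0.056,0,0,-0.168,0.05],[-0.184,-0.205,0.056,0,0,-0.168,0.05],[-0.184,-0.205,0.056,0,0,-0.168,0.05]]]'
python3 - <<'E'
from h import *
o=manip.get_obs();im=manip.camera('wrist');cv2.imwrite('pics/w17.png',im)
np.savez('o17.npz',position=o['position'],ee_rot=o['ee_rot']);print(o['position'])
crop(im,200,130,180,230,3,'pics/w17c.png')
c=cam('wrist');print(proj(c,[.4103,.1388,.123]))
E
```

```text
clock: 18.92
position: [0.4205, 0.1346, 0.2604]
ee_rot: [0.992, 0.129, 0.0, 0.0]
ft_force: [0.9, 0.5, 0.2]
grip_width: 0.588
[0.42050949 0.13457275 0.26036631]
[275.65192347 214.6716805 ]
```

View pics/w17c.png

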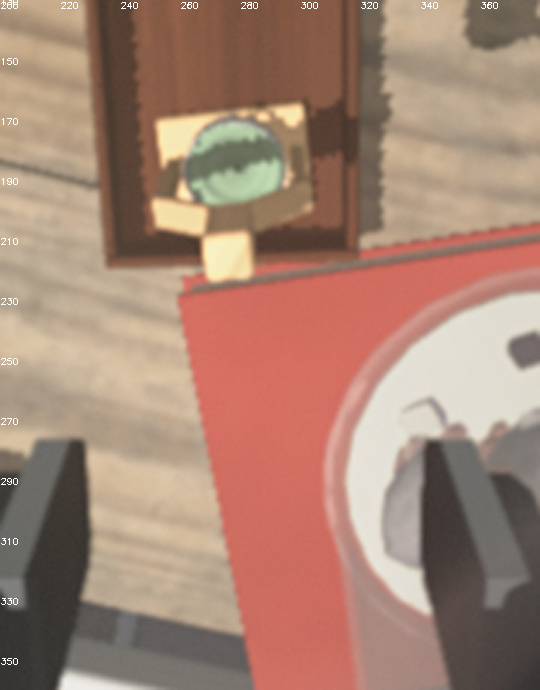

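Run:
```python
from h import *
c=cam('wrist',dict(np.load('o17.npz')));p=onz(c,276,215.7,.123);print(p)
rel([p[0],p[1],.0945],.30)
```

```text
[0.40896356 0.13824385 0.123     ]
shift [-0.0109 -0.0067  0.1663] rot [-0.0001 -0.0009 -0.0414] n>=2.7
```

```bash
python3 -m handwheel '[[[-0.011,-0.0067,0.05,0,0,-0.041,0.05],[-0.011,-0.0067,0.1,0,0,-0.041,0.05],[-0.011,-0.0067,0.14,0,0,-0.041,0.05],[-0.011,-0.0067,0.166,0,0,-0.041,0.05],[-0.011,-0.0067,0.166,0,0,-0.041,0.05],[-0.011,-0.0067,0.166,0,0,-0.041,0.008],[-0.011,-0.0067,0.166,0,0,-0.041,0.008],[-0.011,-0.0067,0.166,0,0,-0.041,0.008]]]' 40
python3 -m handwheel '[[[0,0,0,0,0,0,0.008],[0,0,0,0,0,0,0.008]]]'
python3 -m handwheel '[[[0,0,-0.03,0,0,0,0.008],[0,0,-0.075,0,0,0,0.008],[0,0,-0.12,0,0,0,0.008],[0,0,-0.15,0,0,0,0.008],[0,0,-0.15,0,0,0,0.008],[0,0,-0.15,0,0,0,0.008]]]'
python3 - <<'E'
from h import *
o=manip.get_obs();im=manip.camera('wrist');cv2.imwrite('pics/w18.png',im)
rel([.50,.07,.245],.2);rel([.480,-.0645,.244],.093)
E
```

```text
clock: 19.98
position: [0.409, 0.1389, 0.0957]
ee_rot: [0.989, 0.15, 0.001, 0.0]
ft_force: [0.1, -1.4, 6.4]
grip_width: 0.154
clock: 20.23
position: [0.409, 0.1389, 0.0957]
ee_rot: [0.989, 0.15, 0.001, 0.0]
ft_force: [-0.1, -0.2, 6.6]
grip_width: 0.154
clock: 20.98
position: [0.4074, 0.1385, 0.2436]
ee_rot: [0.989, 0.15, -0.0, 0.0]
ft_force: [-0.6, -1.1, -1.3]
grip_width: 0.155
shift [ 0.0683  0.0929 -0.0018] rot [1.000e-04 1.500e-03 1.008e-01] n>=1.8
shift [ 0.0094  0.2154 -0.0007] rot [2.000e-04 1.500e-03 2.078e-01] n>=3.4
```

View pics/w18.png

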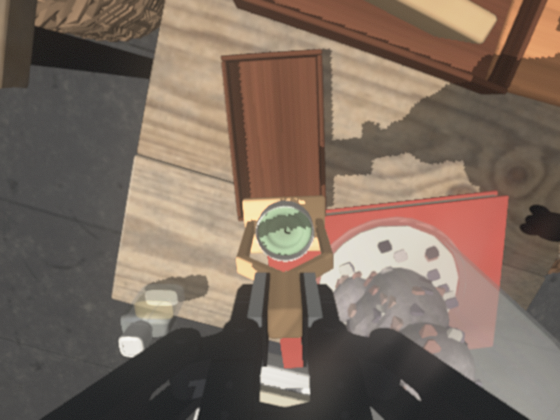

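```bash
python3 -m handwheel '[[[0.025,0.03,-0.001,0,0,0.03,0.008],[0.05,0.06,-0.001,0,0,0.07,0.008],[0.068,0.095,-0.001,0,0,0.10,0.008],[0.055,0.13,-0.001,0,0,0.15,0.008],[0.035,0.17,-0.001,0,0,0.208,0.008],[0.0094,0.2154,-0.001,0,0,0.208,0.008],[0.0094,0.2154,-0.001,0,0,0.208,0.008],[0.0094,0.2154,-0.001,0,0,0.208,0.008]]]'
python3 - <<'E'
from h import *
o=manip.get_obs();im=manip.camera('wrist');cv2.imwrite('pics/w19.png',im)
hx=np.array([.6672,-.0472]);d=np.array([np.cos(.093),np.sin(.093)])
for x in(-.097,): p=hx+d*x;print(p);rel([p[0],p[1],.2425],.093)
E
```

```text
clock: 22.02
position: [0.4803, -0.0637, 0.2444]
ee_rot: [0.999, 0.046, -0.001, -0.0]
ft_force: [0.1, 0.6, -1.6]
grip_width: 0.156
[ 0.57061917 -0.056208  ]
shift [0.0904 0.0017 0.002 ] rot [-0.0007  0.001   0.0013] n>=1.4
```

View pics/w19.png

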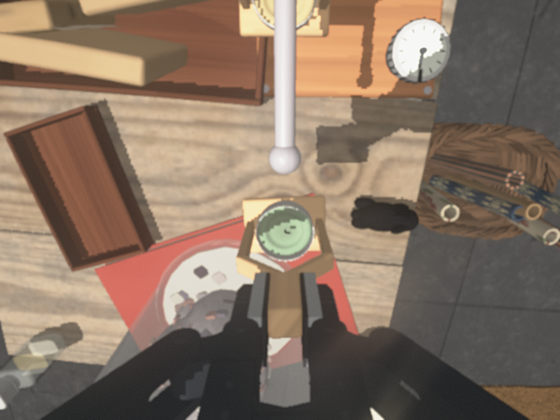

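```bash
python3 -m handwheel '[[[0.03,0.001,0.002,0,0,0,0.008],[0.06,0.0015,0.002,0,0,0,0.008],[0.08,0.0017,0.002,0,0,0,0.008],[0.09,0.0017,0.002,0,0,0,0.008],[0.09,0.0017,0.002,0,0,0,0.008],[0.09,0.0017,0.009,0,0,0,0.008],[0.09,0.0017,0.016,0,0,0,0.008],[0.09,0.0017,0.016,0,0,0,0.008]]]'
python3 -m handwheel '[[[0,0,0.002,0,0,0,0.008],[0,0,0.004,0,0,0,0.008],[0,0,0.004,0,0,0,0.008]]]'
python3 - <<'E'
from h import *
o=manip.get_obs();im=manip.camera('wrist');cv2.imwrite('pics/w20.png',im)
E
```

```text
clock: 23.08
position: [0.5698, -0.0576, 0.2288]
ee_rot: [0.999, 0.046, -0.0, -0.0]
ft_force: [-0.7, 0.9, -0.4]
grip_width: 0.152
clock: 23.45
position: [0.5703, -0.0575, 0.2254]
ee_rot: [0.999, 0.046, 0.0, 0.0]
ft_force: [-2.0, 1.3, 2.4]
grip_width: 0.155
```

View pics/w20.png

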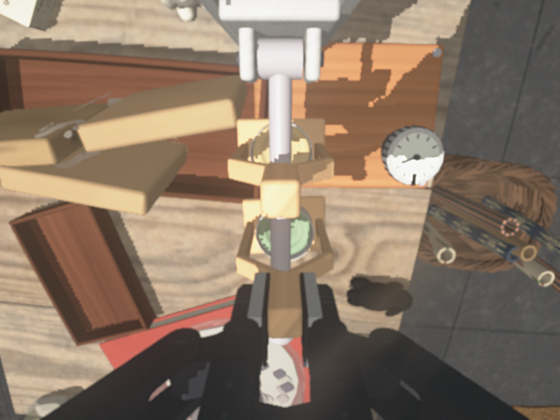

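```bash
python3 -m handwheel '[[[0,0,0,0,0,0,0.02],[0,0,0,0,0,0,0.04],[0,0,0,0,0,0,0.04],[0,0,-0.02,0,0,0,0.04],[0,0,-0.05,0,0,0,0.04],[0,0,-0.09,0,0,0,0.04],[0,0,-0.09,0,0,0,0.04],[0,0,-0.09,0,0,0,0.04]]]'
python3 - <<'E'
from h import *
o=manip.get_obs();im=manip.camera('wrist');cv2.imwrite('pics/w21.png',im)
np.savez('o21.npz',position=o['position'],ee_rot=o['ee_rot'])
E
python3 -m handwheel '[[[0,0,-0,0,0,0,0.04],[0,0,-0,0,0,0,0.04],[0,0,-0,0,0,0,0.04],[0,0,-0,0,0,0,0.04],[0,0,-0,0,0,0,0.04],[0,0,-0,0,0,0,0.04],[0,0,-0,0,0,0,0.04],[0,0,-0,0,0,0,0.04]]]'
python3 -m handwheel '[[[0,0,-0,0,0,0,0.04],[0,0,-0,0,0,0,0.04],[0,0,-0,0,0,0,0.04],[0,0,-0,0,0,0,0.04],[0,0,-0,0,0,0,0.04],[0,0,-0,0,0,0,0.04],[0,0,-0,0,0,0,0.04],[0,0,-0,0,0,0,0.04]]]'
python3 - <<'E'
from h import *
a=cv2.imread('pics/w21.png')
o=manip.get_obs();im=manip.camera('wrist');cv2.imwrite('pics/w22.png',im);np.savez('o22.npz',position=o['position'],ee_rot=o['ee_rot'])
d=cv2.absdiff(a,im).max(2);print((d>25).sum(), o['clock'])
s=manip.camera('scene');cv2.imwrite('pics/s22.png',cv2.resize(s[80:300,180:380],None,fx=3,fy=2.7))
E
```

```text
clock: 24.5
position: [0.5702, -0.0577, 0.3148]
ee_rot: [0.999, 0.046, -0.0, 0.0]
ft_force: [-0.8, -0.1, -0.5]
grip_width: 0.469
clock: 25.55
position: [0.5703, -0.0576, 0.3153]
ee_rot: [0.999, 0.046, 0.0, 0.0]
ft_force: [0.6, 0.1, -0.1]
grip_width: 0.469
clock: 26.55
position: [0.5703, -0.0576, 0.3153]
ee_rot: [0.999, 0.046, 0.0, 0.0]
ft_force: [0.1, -0.3, -0.4]
grip_width: 0.468
726 26.55
```

View pics/w22.png

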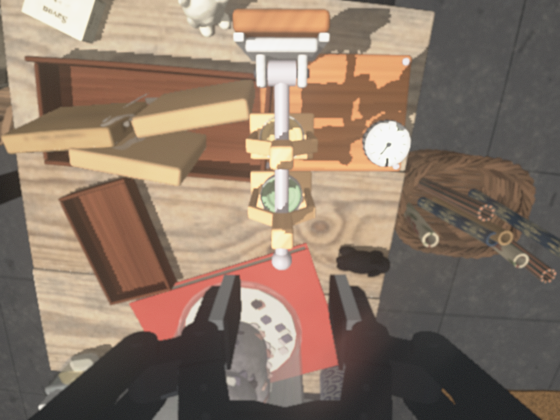

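View pics/s22.png

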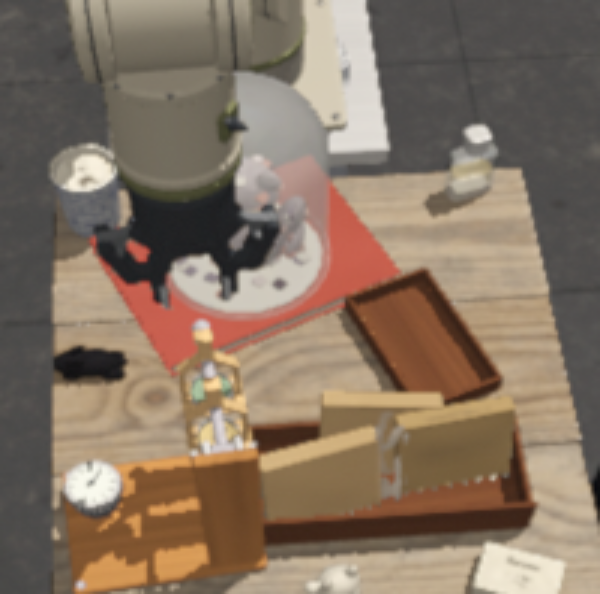

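```bash
python3 -m handwheel '[[[0,0,-0,0,0,0,0.04],[0,0,-0,0,0,0,0.04],[0,0,-0,0,0,0,0.04],[0,0,-0,0,0,0,0.04],[0,0,-0,0,0,0,0.04],[0,0,-0,0,0,0,0.04],[0,0,-0,0,0,0,0.04],[0,0,-0,0,0,0,0.04]]]'
python3 -m handwheel '[[[0,0,-0,0,0,0,0.04],[0,0,-0,0,0,0,0.04],[0,0,-0,0,0,0,0.04]]]'
python3 - <<'E'
from h import *
a=cv2.imread('pics/w22.png')
o=manip.get_obs();im=manip.camera('wrist');cv2.imwrite('pics/w23.png',im);np.savez('o23.npz',position=o['position'],ee_rot=o['ee_rot'])
d=cv2.absdiff(a,im).max(2);print((d>25).sum(), o['clock'])
crop(im,230,100,100,180,4,'pics/w23a.png');crop(im,50,165,140,150,5,'pics/w23b.png')
E
```

```text
clock: 27.65
position: [0.5703, -0.0576, 0.3153]
ee_rot: [0.999, 0.046, 0.0, 0.0]
ft_force: [0.5, 0.5, -0.9]
grip_width: 0.471
clock: 28.02
position: [0.5703, -0.0576, 0.3153]
ee_rot: [0.999, 0.046, 0.0, 0.0]
ft_force: [0.8, 0.1, 0.1]
grip_width: 0.461
0 28.025
```

View pics/w23a.png

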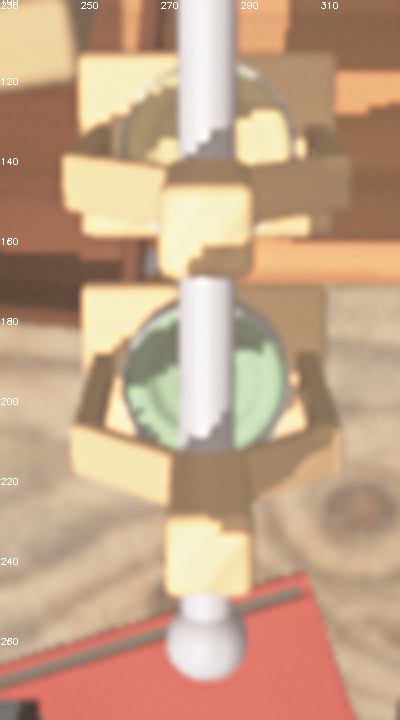

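View pics/w23b.png

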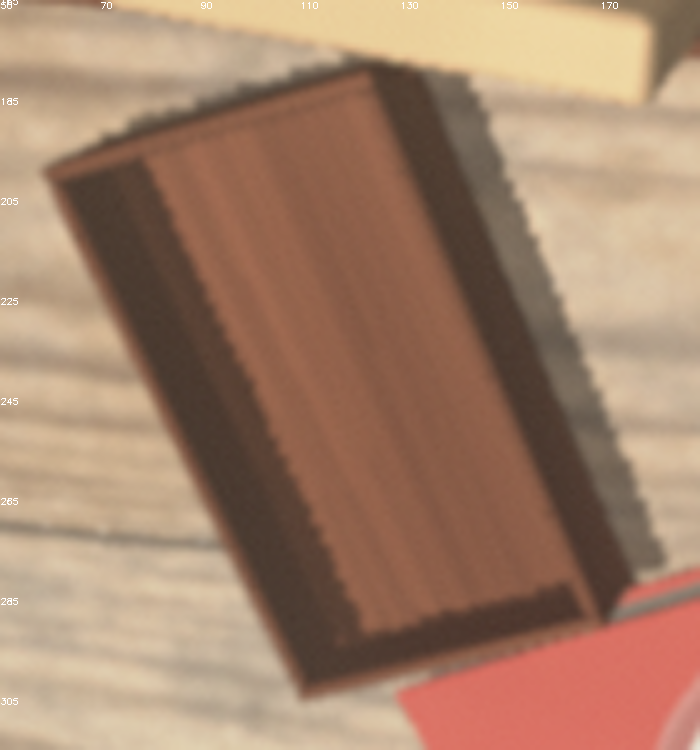

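Run:
```python
from h import *
c=cam('wrist',dict(np.load('o23.npz')));an=lambda v:np.arctan2(v[1],v[0])
T=[onz(c,u,v,.028) for u,v in((59,199.6),(124.4,179.4),(110.6,304),(170,289))]
print(np.round(T,4),'c',np.mean(T,0),'yaw',an(T[0]-T[2]),an(T[1]-T[3]),an(T[0]-T[1])-np.pi/2,an(T[2]-T[3])-np.pi/2,np.linalg.norm(T[0]-T[1]),np.linalg.norm(T[0]-T[2]))
# lantern stem tops hung (z approx .134+.118=.252)
for n,(u,v) in (('B',(230+206/4,100+230/4)),('A',(230+208/4,100+557/4))): print(n,onz(c,u,v,.253))
rel([.5703,-.0576,.225],.093)
```

```text
[[0.5051 0.2292 0.028 ]
 [0.5395 0.1409 0.028 ]
 [0.3543 0.172  0.028 ]
 [0.3879 0.0854 0.028 ]] c [0.44669448 0.15687435 0.028     ] yaw 0.36216528163630457 0.35104647548404255 0.37133911418475063 0.3703521384495929 0.09468582626425678 0.16133548637052308
B [ 0.62072219 -0.05174567  0.253     ]
A [ 0.56972588 -0.05665419  0.253     ]
shift [-0.     -0.      0.0903] rot [ 0.0001  0.     -0.0003] n>=1.4
```

```bash
python3 -m handwheel '[[[0,0,0.04,0,0,0,0.04],[0,0,0.07,0,0,0,0.04],[0,0,0.09,0,0,0,0.04],[0,0,0.09,0,0,0,0.04],[0,0,0.09,0,0,0,0.02],[0,0,0.09,0,0,0,0.008],[0,0,0.09,0,0,0,0.008],[0,0,0.09,0,0,0,0.008]]]' 40
python3 -m handwheel '[[[0,0,-0.005,0,0,0,0.008],[0,0,-0.01,0,0,0,0.008],[0,0,-0.0155,0,0,0,0.008],[0,0,-0.0155,0,0,0,0.008],[0,0,-0.0155,0,0,0,0.008]]]'
python3 - <<'E'
from h import *
im=manip.camera('wrist');cv2.imwrite('pics/w24.png',im)
E
```

```text
clock: 29.08
position: [0.5707, -0.0571, 0.2258]
ee_rot: [0.999, 0.047, 0.001, -0.0]
ft_force: [0.5, 3.7, 0.3]
grip_width: 0.158
clock: 29.7
position: [0.5702, -0.0578, 0.2407]
ee_rot: [0.999, 0.046, -0.0, 0.0]
ft_force: [-0.8, 0.3, -1.8]
grip_width: 0.157
```

View pics/w24.png

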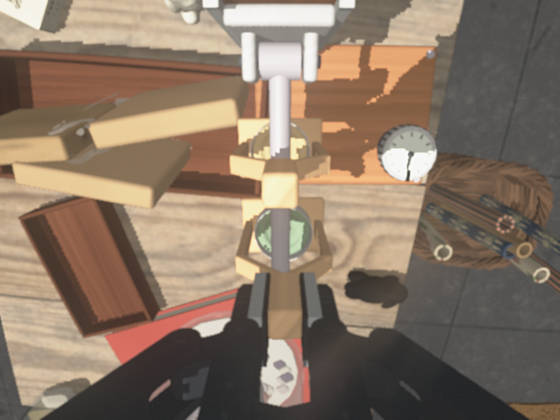

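```bash
python3 -m handwheel '[[[-0.03,0,0,0,0,0,0.008],[-0.06,0,0,0,0,0,0.008],[-0.09,0,-0.001,0,0,0,0.008],[-0.09,0,-0.002,0,0,0,0.008],[-0.09,0,-0.002,0,0,0,0.008]]]'
python3 - <<'E'
from h import *
im=manip.camera('wrist');cv2.imwrite('pics/w25.png',im)
rel([.50,.07,.245],.25);rel([.45,.135,.245],.364)
E
```

```text
clock: 30.38
position: [0.4812, -0.0659, 0.243]
ee_rot: [0.999, 0.046, 0.0, 0.0]
ft_force: [-0.5, 0.6, 0.3]
grip_width: 0.152
shift [ 0.0313 -0.1335 -0.0022] rot [-0.     -0.0004 -0.1569] n>=2.2
shift [-0.0125 -0.2028 -0.0022] rot [ 0.     -0.0004 -0.2709] n>=3.3
```

View pics/w25.png

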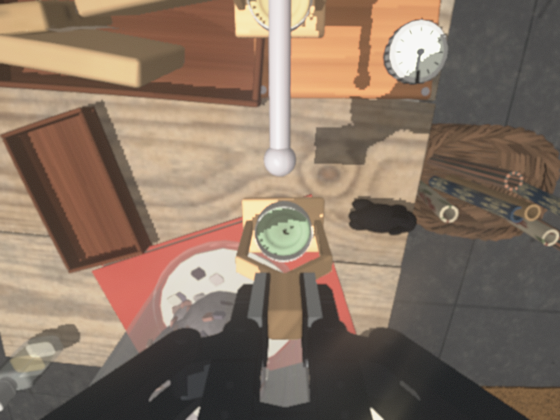

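```bash
python3 -m handwheel '[[[0.012,-0.045,-0.002,0,0,-0.05,0.008],[0.024,-0.09,-0.002,0,0,-0.10,0.008],[0.03,-0.133,-0.002,0,0,-0.157,0.008],[0.01,-0.17,-0.002,0,0,-0.21,0.008],[-0.0125,-0.203,-0.002,0,0,-0.27,0.008],[-0.0125,-0.203,-0.002,0,0,-0.27,0.008],[-0.0125,-0.203,-0.002,0,0,-0.27,0.008]]]'
python3 - <<'E'
from h import *
o=manip.get_obs();im=manip.camera('wrist');cv2.imwrite('pics/w26.png',im)
np.savez('o26.npz',position=o['position'],ee_rot=o['ee_rot']);print(o['position'])
E
```

```text
clock: 31.3
position: [0.4501, 0.1348, 0.2447]
ee_rot: [0.984, 0.18, 0.0, -0.0]
ft_force: [0.5, -0.0, -0.3]
grip_width: 0.157
[0.45006191 0.13477288 0.24470053]
```

View pics/w26.png

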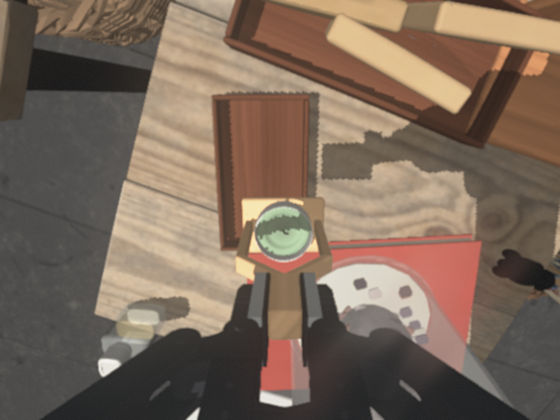

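Run:
```python
from h import *
c=cam('wrist',dict(np.load('o26.npz')));an=lambda v:np.arctan2(v[1],v[0])
a,b,d=[onz(c,u,v,.028) for u,v in((213.3,96),(308.5,94.5),(221.5,249))]
print(a,b,d,an(a-d),an(a-b)-np.pi/2,np.linalg.norm(a-b),np.linalg.norm(a-d))
ctr=(b+d)/2;print('c',ctr)
y=.365;u=np.array([np.cos(y),np.sin(y)])
for off in(-.03,.03): p=ctr[:2]+off*u;print(p);rel([p[0],p[1],.0975],y)
```

```text
[0.5058018  0.22915656 0.028     ] [0.53957323 0.14327226 0.028     ] [0.35431685 0.17288299 0.028     ] 0.3556807899409794 0.37464801674042714 0.092285552438441 0.161599518444958
c [0.44694504 0.15807762 0.028     ]
[0.41892133 0.14736914]
shift [-0.0246 -0.0232  0.1471] rot [-0.0002  0.0002 -0.0036] n>=2.4
[0.47496875 0.1687861 ]
shift [ 0.0354 -0.0234  0.1471] rot [-0.0002  0.0002 -0.0036] n>=2.5
```

Consistent with the last fix, so the tray isn't moving further. I'll lower lantern A at offset −30 mm.

```bash
python3 -m handwheel '[[[-0.0246,-0.0232,0.03,0,0,-0.003,0.008],[-0.0246,-0.0232,0.07,0,0,-0.003,0.008],[-0.0246,-0.0232,0.11,0,0,-0.003,0.008],[-0.0246,-0.0232,0.135,0,0,-0.003,0.008],[-0.0246,-0.0232,0.145,0,0,-0.003,0.008],[-0.0246,-0.0232,0.145,0,0,-0.003,0.008],[-0.0246,-0.0232,0.145,0,0,-0.003,0.008]]]'
python3 - <<'E'
from h import *
o=manip.get_obs();im=manip.camera('wrist');cv2.imwrite('pics/w27.png',im)
E
```

```text
clock: 32.22
position: [0.4191, 0.1481, 0.1008]
ee_rot: [0.983, 0.182, 0.001, -0.0]
ft_force: [-0.2, -0.3, -0.8]
grip_width: 0.158
```

View pics/w27.png

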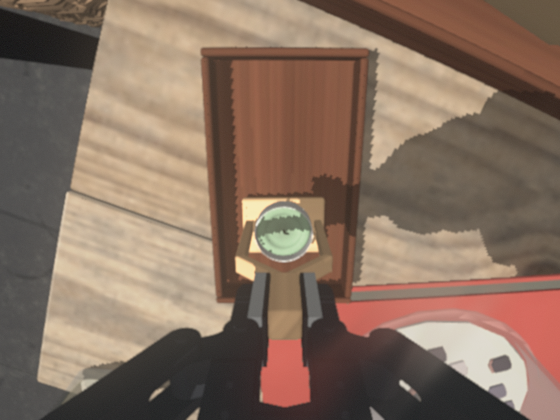

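```bash
python3 -m handwheel '[[[0,0,0.003,0,0,0,0.008],[0,0,0.0045,0,0,0,0.008],[0,0,0.0045,0,0,0,0.008]]]'
python3 -m handwheel '[[[0,0,0.001,0,0,0,0.008],[0,0,0.0015,0,0,0,0.008],[0,0,0.0015,0,0,0,0.008]]]'
```

```text
clock: 32.65
position: [0.4189, 0.1486, 0.0963]
ee_rot: [0.983, 0.182, 0.001, -0.0]
ft_force: [-1.2, 1.1, 7.1]
grip_width: 0.159
clock: 33.02
position: [0.4193, 0.1491, 0.0961]
ee_rot: [0.983, 0.182, 0.001, -0.0]
ft_force: [-7.2, -0.2, 24.7]
grip_width: 0.154
```

```bash
python3 -m handwheel '[[[0,0,-0.001,0,0,0,0.008],[0,0,-0.0015,0,0,0,0.015],[0,0,-0.0015,0,0,0,0.03],[0,0,-0.0015,0,0,0,0.04],[0,0,-0.0015,0,0,0,0.04],[0,0,-0.03,0,0,0,0.04],[0,0,-0.08,0,0,0,0.04],[0,0,-0.14,0,0,0,0.04]]]'
python3 -m handwheel '[[[0,0,-0.06,0,0,0,0.04],[0,0,-0.08,0,0,0,0.04],[0,0,-0.08,0,0,0,0.04]]]'
python3 - <<'E'
from h import *
o=manip.get_obs();im=manip.camera('wrist');cv2.imwrite('pics/w28.png',im);print(o['position'])
np.savez('o28.npz',position=o['position'],ee_rot=o['ee_rot'])
rel([.55,.04,.315],.2);rel([.6207,-.0525,.315],.093)
E
```

```text
clock: 34.02
position: [0.4175, 0.1478, 0.2347]
ee_rot: [0.983, 0.182, -0.001, -0.0]
ft_force: [1.4, -0.5, 1.0]
grip_width: 0.464
clock: 34.4
position: [0.4188, 0.1482, 0.3149]
ee_rot: [0.983, 0.182, 0.001, 0.0]
ft_force: [-0.1, -0.3, 0.4]
grip_width: 0.47
[0.41882172 0.148208   0.31494678]
shift [ 0.0844  0.1479 -0.0015] rot [ 0.0002 -0.0002  0.1657] n>=2.7
shift [ 0.1174  0.2596 -0.0015] rot [ 2.000e-04 -2.000e-04  2.727e-01] n>=4.6
```

View pics/w28.png

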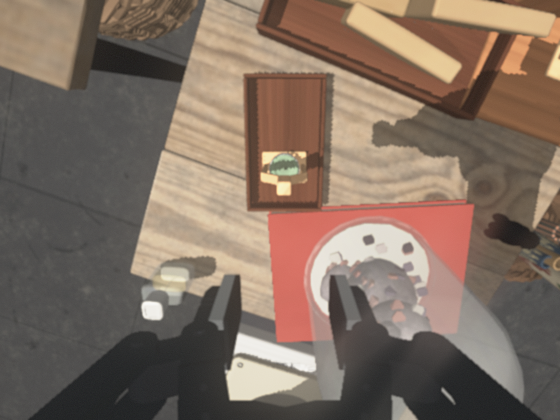

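Lantern A stands upright in the tray, with its stem at (284,187). Next I'll fetch B.

```bash
python3 -m handwheel '[[[0.028,0.05,-0.001,0,0,0.05,0.04],[0.056,0.1,-0.001,0,0,0.11,0.04],[0.085,0.148,-0.001,0,0,0.17,0.04],[0.1,0.2,-0.001,0,0,0.22,0.04],[0.117,0.26,-0.001,0,0,0.273,0.04],[0.117,0.26,-0.001,0,0,0.273,0.04],[0.117,0.26,-0.001,0,0,0.273,0.04]]]'
python3 - <<'E'
from h import *
o=manip.get_obs();im=manip.camera('wrist');cv2.imwrite('pics/w29.png',im);print(o['position'])
np.savez('o29.npz',position=o['position'],ee_rot=o['ee_rot'])
c=cam('wrist',o);print(proj(c,[.6207,-.0517,.255]))
crop(im,235,100,100,240,3,'pics/w29c.png')
E
```

```text
clock: 35.33
position: [0.62, -0.0523, 0.3128]
ee_rot: [0.999, 0.047, -0.001, -0.001]
ft_force: [-0.8, 0.7, 0.4]
grip_width: 0.467
[ 0.62002303 -0.05231192  0.31283966]
[282.81407568 239.91566208]
```

View pics/w29c.png

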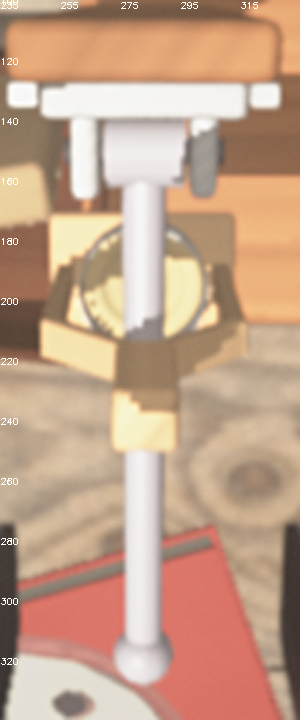

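```bash
python3 -m handwheel '[[[0,0,0.04,0,0,0,0.04],[0,0,0.07,0,0,0,0.04],[0,0,0.0855,0,0,0,0.04],[0,0,0.0855,0,0,0,0.04],[0,0,0.0855,0,0,0,0.02],[0,0,0.0855,0,0,0,0.008],[0,0,0.0855,0,0,0,0.008],[0,0,0.0855,0,0,0,0.008]]]' 40
python3 -m handwheel '[[[0,0,-0.005,0,0,0,0.008],[0,0,-0.01,0,0,0,0.008],[0,0,-0.016,0,0,0,0.008],[0,0,-0.016,0,0,0,0.008],[0,0,-0.016,0,0,0,0.008]]]'
python3 - <<'E'
from h import *
im=manip.camera('wrist');cv2.imwrite('pics/w30.png',im)
hx=np.array([.6672,-.0472]);d=np.array([np.cos(.093),np.sin(.093)])
p=hx+d*-.187;rel([p[0],p[1],.244],.093)
E
```

```text
clock: 36.38
position: [0.6209, -0.0522, 0.2298]
ee_rot: [0.999, 0.047, 0.001, -0.0]
ft_force: [1.2, 4.7, 0.7]
grip_width: 0.151
clock: 37.0
position: [0.6204, -0.0532, 0.2452]
ee_rot: [0.999, 0.046, -0.0, 0.0]
ft_force: [-0.2, 0.6, -1.2]
grip_width: 0.151
shift [-0.1398 -0.0014  0.0011] rot [ 0.0001  0.0003 -0.0003] n>=2.2
```

View pics/w30.png

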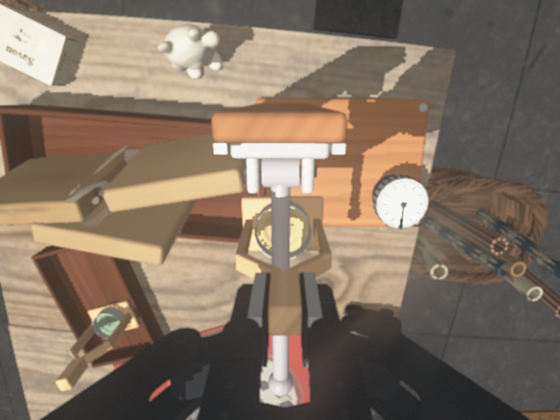

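```bash
python3 -m handwheel '[[[-0.03,0,0,0,0,0,0.008],[-0.06,0,0,0,0,0,0.008],[-0.09,0,0,0,0,0,0.008],[-0.12,-0.001,0,0,0,0,0.008],[-0.14,-0.0014,0,0,0,0,0.008],[-0.14,-0.0014,0,0,0,0,0.008],[-0.14,-0.0014,0,0,0,0,0.008]]]'
python3 - <<'E'
from h import *
im=manip.camera('wrist');cv2.imwrite('pics/w31.png',im)
rel([.50,.07,.245],.25);rel([.475,.16,.245],.364)
E
```

```text
clock: 37.92
position: [0.4815, -0.0645, 0.2454]
ee_rot: [0.999, 0.046, 0.0, 0.0]
ft_force: [0.5, -0.3, -0.1]
grip_width: 0.154
shift [ 0.0308 -0.1321  0.0003] rot [-1.000e-04 -3.000e-04 -1.568e-01] n>=2.2
shift [ 0.0143 -0.224   0.0003] rot [-1.000e-04 -3.000e-04 -2.708e-01] n>=3.6
```

View pics/w31.png

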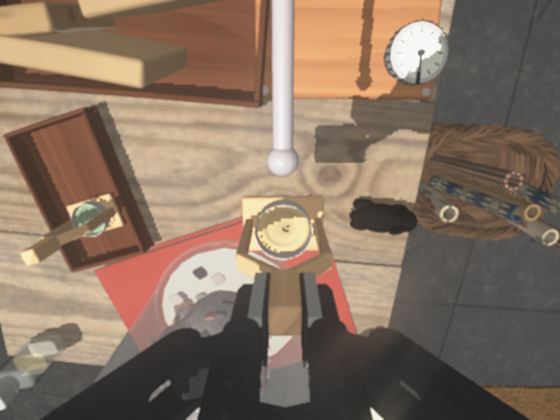

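```bash
python3 -m handwheel '[[[0.012,-0.045,0,0,0,-0.05,0.008],[0.024,-0.09,0,0,0,-0.10,0.008],[0.03,-0.133,0,0,0,-0.157,0.008],[0.025,-0.18,0,0,0,-0.21,0.008],[0.0143,-0.224,0,0,0,-0.27,0.008],[0.0143,-0.224,0,0,0,-0.27,0.008],[0.0143,-0.224,0,0,0,-0.27,0.008]]]'
python3 - <<'E'
from h import *
o=manip.get_obs();im=manip.camera('wrist');cv2.imwrite('pics/w32.png',im)
np.savez('o32.npz',position=o['position'],ee_rot=o['ee_rot']);print(o['position'])
c=cam('wrist',o);print([np.round(proj(c,p)) for p in ([.5058,.2292,.028],[.5396,.1433,.028],[.3543,.1729,.028],[.4187,.1475,.123])])
rel([.475,.1688,.0985],.365)
E
```

```text
clock: 38.85
position: [0.4749, 0.1596, 0.2451]
ee_rot: [0.984, 0.18, -0.0, -0.0]
ft_force: [1.0, -1.6, -1.4]
grip_width: 0.158
[0.4749183  0.15958383 0.24507694]
[array([230., 129.]), array([322., 128.]), array([236., 274.]), array([274., 274.])]
shift [ 0.0035 -0.0092  0.1465] rot [-0.0001  0.0003 -0.0037] n>=2.3
```

View pics/w32.png

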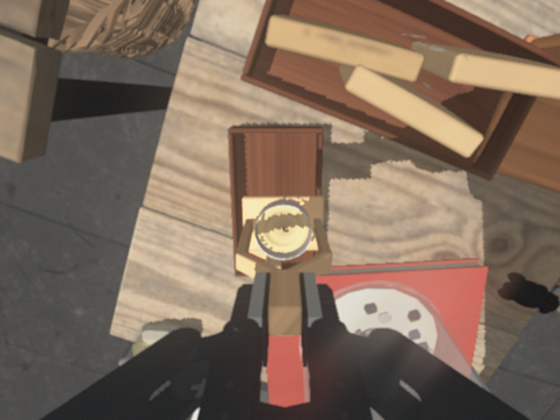

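```bash
python3 -m handwheel '[[[0.0035,-0.0092,0.03,0,0,-0.003,0.008],[0.0035,-0.0092,0.07,0,0,-0.003,0.008],[0.0035,-0.0092,0.11,0,0,-0.003,0.008],[0.0035,-0.0092,0.13,0,0,-0.003,0.008],[0.0035,-0.0092,0.1415,0,0,-0.003,0.008],[0.0035,-0.0092,0.1415,0,0,-0.003,0.008],[0.0035,-0.0092,0.1415,0,0,-0.003,0.008]]]'
python3 - <<'E'
from h import *
o=manip.get_obs();im=manip.camera('wrist');cv2.imwrite('pics/w33.png',im)
E
```

```text
clock: 39.78
position: [0.4752, 0.1697, 0.1047]
ee_rot: [0.983, 0.182, 0.001, 0.0]
ft_force: [-0.5, -0.8, -0.6]
grip_width: 0.153
```

View pics/w33.png

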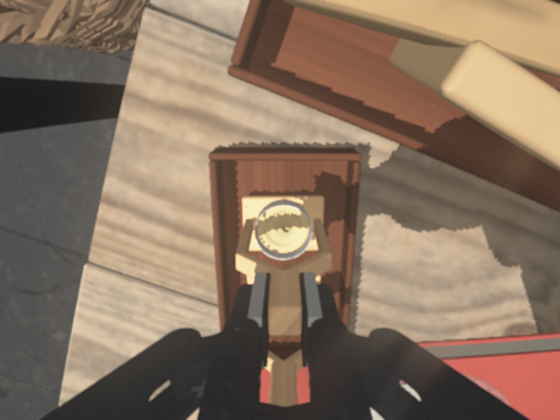

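```bash
python3 -m handwheel '[[[0,0,0.003,0,0,0,0.008],[0,0,0.005,0,0,0,0.008],[0,0,0.005,0,0,0,0.008]]]'
python3 -m handwheel '[[[0,0,0.001,0,0,0,0.008],[0,0,0.001,0,0,0,0.008]]]'
```

```text
clock: 40.2
position: [0.4743, 0.1696, 0.0987]
ee_rot: [0.983, 0.182, -0.0, 0.0]
ft_force: [0.1, 0.0, -1.1]
grip_width: 0.155
clock: 40.45
position: [0.4747, 0.1698, 0.0981]
ee_rot: [0.983, 0.182, 0.0, -0.0]
ft_force: [-0.8, 0.4, 2.8]
grip_width: 0.153
```

Contact. Now I'll release and rise.

```bash
python3 -m handwheel '[[[0,0,0,0,0,0,0.015],[0,0,0,0,0,0,0.03],[0,0,0,0,0,0,0.04],[0,0,0,0,0,0,0.04],[0,0,-0.03,0,0,0,0.04],[0,0,-0.08,0,0,0,0.04],[0,0,-0.14,0,0,0,0.04],[0,0,-0.19,0,0,0,0.04]]]'
python3 -m handwheel '[[[0,0,-0.03,0,0,0,0.04],[0,0,-0.03,0,0,0,0.04],[0,0,-0.03,0,0,0,0.04]]]'
python3 - <<'E'
from h import *
o=manip.get_obs();im=manip.camera('wrist');cv2.imwrite('pics/w34.png',im);print(o['position'])
rel([.55,.04,.31],.2);rel([.5328,-.0592,.30],.093);rel([.5328,-.0592,.1947],.093)
E
```

```text
clock: 41.45
position: [0.4744, 0.1698, 0.2902]
ee_rot: [0.983, 0.182, 0.001, 0.0]
ft_force: [0.3, 1.4, -0.2]
grip_width: 0.465
clock: 41.82
position: [0.4742, 0.1695, 0.317]
ee_rot: [0.983, 0.182, -0.0, 0.0]
ft_force: [0.4, 0.4, -1.0]
grip_width: 0.47
[0.47419296 0.16950075 0.31701068]
shift [0.0246 0.148  0.0066] rot [1.000e-04 1.700e-03 1.658e-01] n>=2.4
shift [-0.0269  0.2345  0.0167] rot [2.000e-04 1.700e-03 2.728e-01] n>=3.8
shift [-0.0267  0.2345  0.122 ] rot [2.000e-04 1.700e-03 2.728e-01] n>=4.3
```

View pics/w34.png

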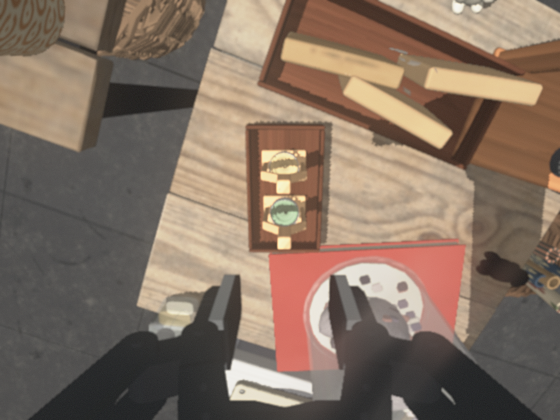

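```bash
python3 -m handwheel '[[[0.01,0.05,0.003,0,0,0.06,0.05],[0.02,0.1,0.005,0,0,0.12,0.05],[0.02,0.148,0.006,0,0,0.17,0.05],[-0.005,0.19,0.01,0,0,0.22,0.05],[-0.0269,0.2345,0.017,0,0,0.273,0.05],[-0.0269,0.2345,0.017,0,0,0.273,0.05],[-0.0269,0.2345,0.017,0,0,0.273,0.05]]]'
python3 - <<'E'
from h import *
o=manip.get_obs();im=manip.camera('wrist');cv2.imwrite('pics/w35.png',im);print(o['position'])
c=cam('wrist',o);print(proj(c,[.5335,-.0590,.2136]))
rel([.5325,-.0595,.1950],.093)
E
```

```text
clock: 42.75
position: [0.5329, -0.0583, 0.3]
ee_rot: [0.999, 0.047, -0.001, -0.0]
ft_force: [-0.6, -0.2, 0.7]
grip_width: 0.583
[ 0.53294821 -0.05833282  0.30004127]
[284.80082721 224.44487371]
shift [-0.0007  0.0019  0.1053] rot [-0.0006  0.0006  0.0018] n>=1.7
```

View pics/w35.png

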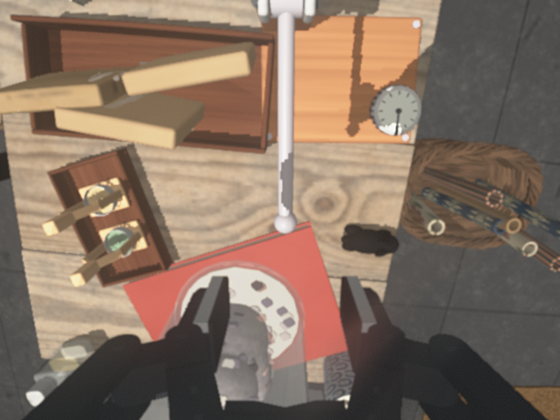

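```bash
python3 -m handwheel '[[[0,0.001,0.05,0,0,0,0.05],[0,0.001,0.09,0,0,0,0.05],[0,0.001,0.105,0,0,0,0.05],[0,0.001,0.105,0,0,0,0.03],[0,0.001,0.105,0,0,0,0.008],[0,0.001,0.105,0,0,0,0.008],[0,0.001,0.105,0,0,0,0.008],[0,0.001,0.105,0,0,0,0.008]]]' 25
python3 - <<'E'
from h import *
o=manip.get_obs();im=manip.camera('wrist');cv2.imwrite('pics/w36.png',im[150:])
E
```

```text
clock: 43.8
position: [0.5341, -0.0597, 0.1965]
ee_rot: [0.999, 0.047, 0.001, 0.0]
ft_force: [4.0, 2.6, 1.1]
grip_width: 0.16
```

View pics/w36.png

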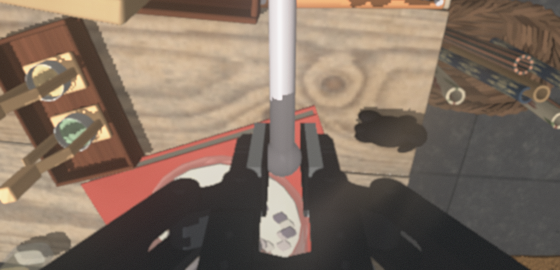

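```bash
python3 -m handwheel '[[[0.0019,0,-0.0228,0,0,0,0.008],[0.0091,0,-0.0486,0,0,0,0.008],[0.0212,0,-0.0724,0,0,0,0.008],[0.0379,0,-0.0934,0,0,0,0.008],[0.0583,0,-0.1106,0,0,0,0.008],[0.0818,0,-0.1234,0,0,0,0.008],[0.1074,0,-0.1313,0,0,0,0.008],[0.134,0,-0.134,0,0,0,0.008]]]'
python3 -m handwheel '[[[0.001,0,0,0,0,0,0.008],[0.001,0,0,0,0,0,0.008]]]'
python3 - <<'E'
from h import *
o=manip.get_obs();print(o['position']);im=manip.camera('wrist');cv2.imwrite('pics/w37.png',im)
E
```

```text
clock: 44.85
position: [0.667, -0.0477, 0.3303]
ee_rot: [0.999, 0.046, -0.0, 0.0]
ft_force: [-2.1, 0.7, 2.6]
grip_width: 0.163
clock: 45.1
position: [0.6672, -0.0474, 0.3297]
ee_rot: [0.999, 0.046, -0.0, -0.0]
ft_force: [-0.2, 1.2, 2.8]
grip_width: 0.161
[ 0.66716629 -0.04742756  0.32968685]
```

View pics/w37.png

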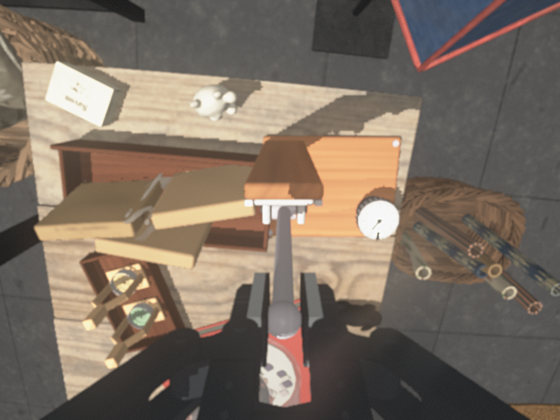

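```bash
python3 -m handwheel '[[[0.002,0,0,0,0,0,0.008],[0.002,0,0,0,0,0,0.008]]]'; python3 -m handwheel '[[[0.002,0,0,0,0,0,0.008],[0.002,0,0,0,0,0,0.008]]]'
```

```text
clock: 45.4
position: [0.6693, -0.0474, 0.33]
ee_rot: [0.999, 0.046, -0.0, 0.0]
ft_force: [-1.6, 1.4, 2.3]
grip_width: 0.161
clock: 45.65
position: [0.6717, -0.0471, 0.3298]
ee_rot: [0.999, 0.046, -0.0, 0.0]
ft_force: [-1.5, 0.7, 2.7]
grip_width: 0.162
```

```bash
python3 -m handwheel '[[[0,0,0,0,0,0,0.02],[0,0,0,0,0,0,0.04],[0,0,0,0,0,0,0.045],[0,0,-0.03,0,0,0,0.05],[0,0,-0.07,0,0,0,0.05],[-0.04,0,-0.07,0,0,0,0.05],[-0.08,0,-0.07,0,0,0,0.05],[-0.08,0,-0.07,0,0,0,0.05]]]'
python3 -m handwheel '[[[0,0,0,0,0,0,0.05],[0,0,0,0,0,0,0.05]]]'
python3 - <<'E'
from h import *
o=manip.get_obs();im=manip.camera('wrist');cv2.imwrite('pics/w38.png',im);print(o['position'])
np.savez('o38.npz',position=o['position'],ee_rot=o['ee_rot'])
c=cam('wrist',o);print(proj(c,[.6672,-.0472,.348]),proj(c,[.6636,-.0470,.348]))
s=manip.camera('scene');t=manip.camera('top');cv2.imwrite('pics/s38.png',s);cv2.imwrite('pics/t38.png',t);crop(s,200,180,130,90,6,'pics/s38c.png')
crop(im,230,50,170,130,4,'pics/w38c.png')
crop(t,280,140,100,90,6,'pics/t38c.png')
E
```

```text
clock: 46.65
position: [0.5903, -0.055, 0.401]
ee_rot: [0.999, 0.046, 0.001, 0.001]
ft_force: [0.4, 0.2, -0.9]
grip_width: 0.588
clock: 46.9
position: [0.5927, -0.0544, 0.3994]
ee_rot: [0.999, 0.047, -0.0, -0.0]
ft_force: [1.5, -0.5, 0.3]
grip_width: 0.588
[ 0.59270831 -0.05435649  0.39936972]
[283.07042005 115.48720422] [282.07991036 122.37978231]
```

View pics/w38c.png

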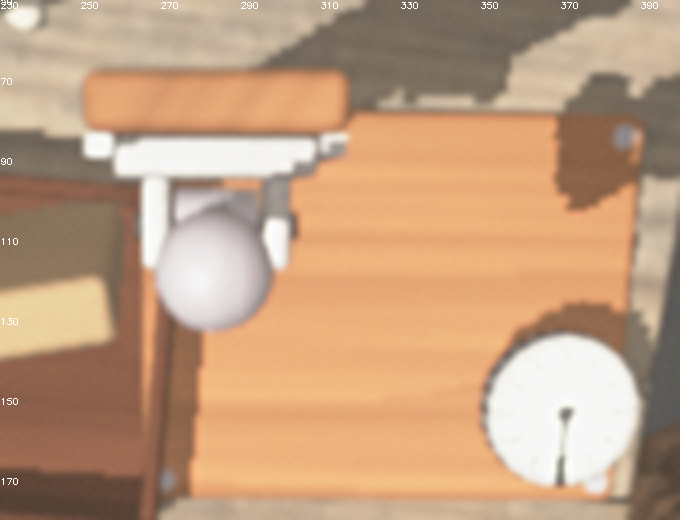

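View pics/s38c.png

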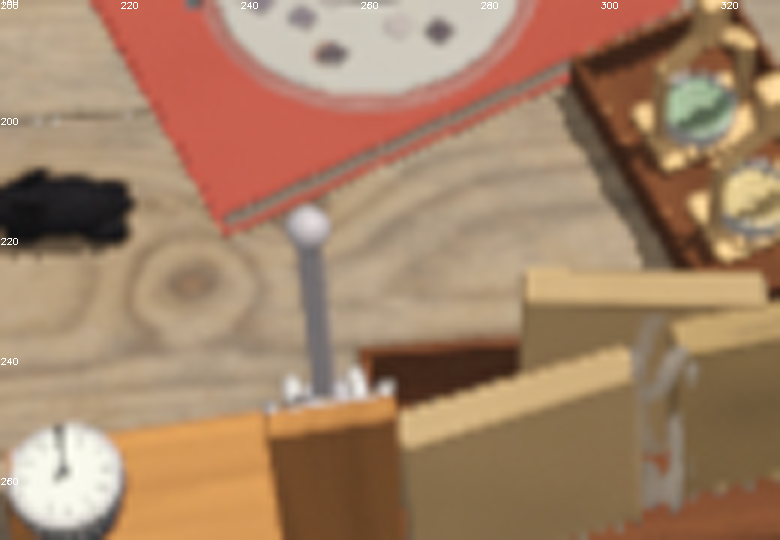

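View pics/t38c.png

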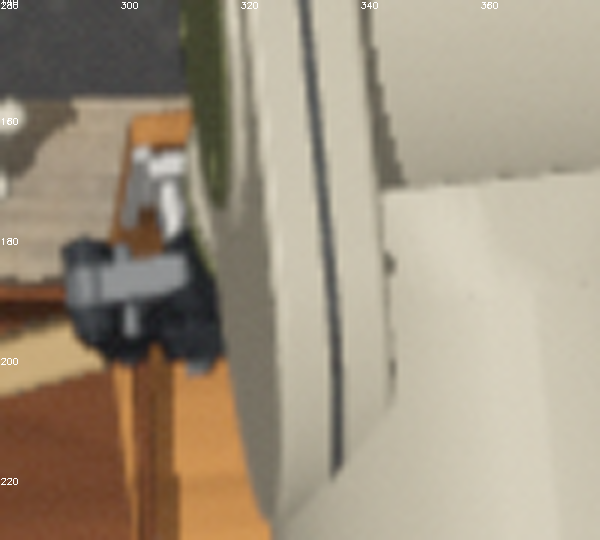

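Run:
```python
from h import *
a=cv2.imread('pics/scene0.png');b=cv2.imread('pics/s38.png')
d=cv2.absdiff(a,b).max(2)
for n,(x,y,w,h) in dict(hare=(195,203,30,22),cat=(278,283,28,26),soap=(333,278,40,32),dial=(198,245,26,32)).items(): print(n,(d[y:y+h,x:x+w]>40).sum())
w=cv2.imread('pics/w38.png');crop(w,345,130,50,50,12,'pics/w38d.png')
crop(b,195,130,190,180,3,'pics/s38f.png')
```

```text
hare 0
cat 0
soap 0
dial 12
```

View pics/w38d.png

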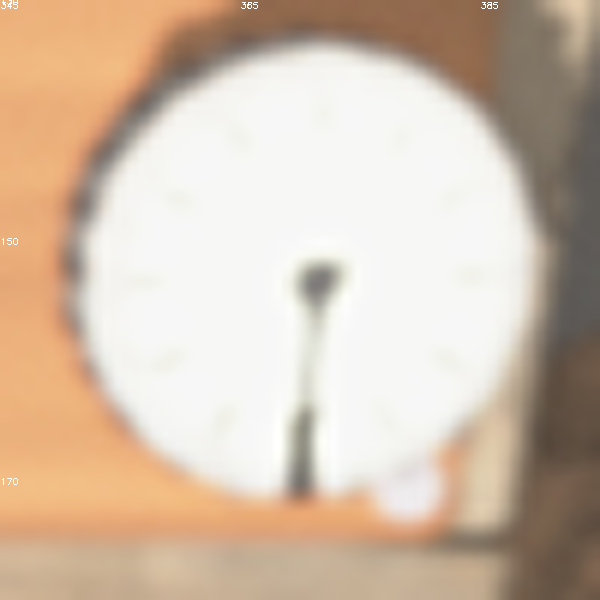

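View pics/s38f.png

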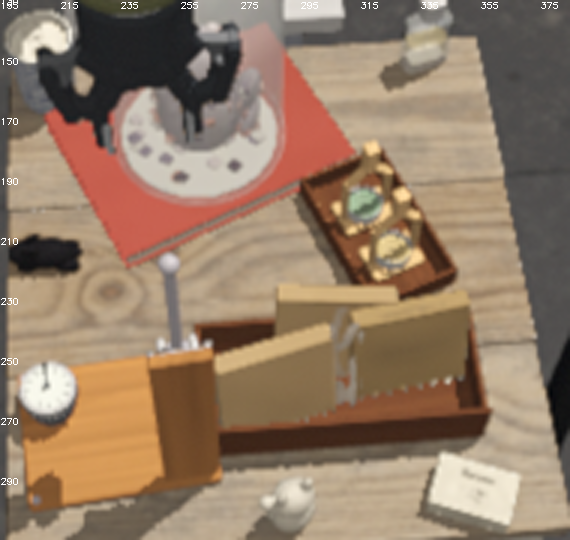

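The needle lies on the bold bar, the peg is up, both lanterns stand in the tray, and the cat, soap box and hare haven't moved. I'm handing in.

```bash
python3 -c "
from workcell import manip
print(manip.hand_in())"
```

```text
the job is handed in; nothing more can be done
None
```

The weighing is done and handed in at about 47 s on the clock; I was given no verdict. I folded the peg level and turned the bezel about 0.85 rad clockwise to zero it while the peg was empty. I then hung both lanterns (only two were present) and let go. I took them off after they hung still, stood them in the tray and folded the peg back up.

**Last checks**
- **Hanging still:** two pictures about 1.4 s apart showed no change before I took the lanterns off.
- **Dial:** the needle lies on the zero bar with the peg empty.
- **Lanterns:** both stand upright in the tray.
- **Cat, soap box and hare:** no pixel change in their areas of the scene camera since the start.

**Checks that were off or uncertain**
- **Peg folded flat:** I never felt a clear stop when pushing the peg back. The last picture puts the ball about 1–2 mm from straight above the hinge, as near as at the start.
- **Tray:** it shifted about 1 cm and turned about 0.07 rad partway through. I measured it again and placed the lanterns to match.
- **First lantern put back:** it was pressed down at 25 N for a moment, which is under the 40 N limit.

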